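Clear away the piled-up robot kit modules

TASK

The robotics lesson is over: take the two piles of modules apart from the top, one thing at a time, and put each away in its own place: the controller on the black beam stand between its stops, the battery in the charger's bay, the motor in the long blue tray, the sensor in the short blue tray and the wheel in the round blue dish. Everything must end up lying flat, top side up, right down in its place and lengthways with it (either way round). Set things down rather than letting them drop, and knock nothing off a pile.

Things in the scene. Friction and masses are not known exactly. Their poses are not given: they have to be found in the camera images.
- controller: Robot controller, a light-grey block with a dark screen, round buttons and a row of sockets along each long side: 112 (x) x 60 (y) x 30 (z) mm, flat top, the largest of the modules; about 0.26 kg. At the start it lies on the table as the bottom of one of two piles. Origin: centre of its underside; x along its length, z up.
- battery: Battery pack, a mid-grey block with dark ribs across both ends of its top, 92 (x) x 50 (y) x 30 (z) mm, flat top, about 0.22 kg; its contacts are underneath in the middle, so it may lie either way round. At the start it lies on the table as the bottom of the other pile. Origin: centre of its underside; x along its length, z up.
- motor: Motor, a long dark-grey block with a lighter grey band and a round grey drive socket on one end, 76 (x) x 36 (y) x 28 (z) mm, flat top, about 0.12 kg. At the start it lies on the controller or on the battery (it changes), near the middle. Origin: centre of its underside; x along its length, z up.
- sensor: Optical sensor, a short white block with a dark foot band and a black lens on one end, 52 (x) x 40 (y) x 28 (z) mm, flat top, about 0.06 kg. At the start it lies on whichever of controller and battery the motor does not lie on. Origin: centre of its underside; x along its length, z up.
- wheel: Small wheel lying flat, black tyre and light-grey hub, diameter 36 mm, 22 mm thick, about 0.035 kg. At the start it lies on top of the motor or sensor, whichever is on the controller: the controller's pile is three high, the battery's two. Origin: centre of its underside; z along its axle, up.
- stand: The controller's stand, fixed: a low open frame of black perforated beams, 140 (x) x 89 (y) mm. Its two rails along x carry the controller with its underside 20 mm above the table; eight small stops (top 29 mm above the table) bound a seat of 124 x 72 mm, the end stops standing on the rails and the side stops 45 mm either side of the middle. Origin: at table height under the middle of the seat; x along the seat's length, z up.
- charger: Battery charger, fixed: a light-grey plastic unit, 130 x 70 mm, 21 mm high, with a bay 104 (x) x 62 (y) mm open to the top, its floor (with copper contact strips) 14 mm above the table and walls 7 mm above that floor; a bar with small lamps closes the +x end. Origin: at table height under the middle of the bay; x along the bay's length, z up.
- motor_tray: The long blue kit tray with a dark foam-grey floor, fixed, for the motor: inside 88 (x) x 48 (y) mm, walls 2.5 mm thick and 9 mm high above the table, floor 2.5 mm above the table. Origin: centre of its underside, at table height; x along its length, z up.
- sensor_tray: The short blue kit tray with a dark foam-grey floor, fixed, for the sensor: inside 64 (x) x 52 (y) mm, walls 2.5 mm thick and 9 mm high above the table, floor 2.5 mm above the table. Origin: centre of its underside, at table height; x along its length, z up.
- wheel_dish: The round blue kit dish with a dark foam-grey floor, fixed, for the wheel: inside diameter 50 mm, wall 2.5 mm thick and 9 mm high above the table, floor 2.5 mm above the table. Origin: centre of its underside, at table height; z up.
Things that resemble listed ones, but are neither listed nor needed, are in the scene too. What is shaped like the sensor but brown, orange or yellow is not meant.

How it is judged:
By the outcome, as a careful person would: the job done as asked, in the order asked, and still so for the second after the job is handed in, with the robot touching nothing.
It also fails if it takes over 120 s, if anything falls off the work surface, if the arm or the gripper's body presses on something with over 40 N, if the wrist force passes 120 N, or if a joint passes its speed limit or range.

ROBOT

A 6-joint arm with a two-finger parallel gripper is mounted at the origin on the work surface. World frame = base frame: x ahead of the robot, y to its left, z up, the work surface at z = 0. Lengths are in m, angles in rad, forces in N, time in s.
With the tool pointing down it reaches from about 0.3 to 0.75 m from the base axis. Payload 8.5 kg.
Tool frame: the origin (TCP) lies at the very end of the fingers, on their centre line; the grasp point (between the pads) lies r.pinch_z behind it (r.pinch_z is the distance from the TCP to the grasp point, in m); z points along the fingers, y is the line along which they close (so a half turn about z gives the same grasp; the last joint's range is limited). The gripper opens to 88 mm and grips with 3 to 60 N. Pads are 18 mm wide; open, the fingers measure 123 mm over their backs; the gripper's body (75 mm by 187 mm) begins 45 mm behind the grasp point.
Start: joints at [-1.475, 0.381, 1.297, -0, 1.464, -0.215], TCP at [0.168, -0.524, 0.239] pointing down, gripper open.
Joint ranges: [-3.11, 3.11], [-0.89, 2.33], [0.22, 2.48], [-1.42, 4.56], [0.17, 2.85], [-2.88, 2.88]. Speed limits (rad/s): [2.39, 2.39, 3.14, 3.14, 3.14, 3.14].

INTERFACE

Orientations are given as a rotation vector (axis times angle).
In Python, from plant import r gives the robot as it stands.
- The arm moves only by the tool step_arm, never from a script. Its argument "increments" is a list of rows, each a list of 7 numbers: the shift along the tool's x, y, z in m, then the turn, a rotation vector about the tool's x, y, z in degrees, then the opening in per cent of the stroke, from 0 (shut) to 100 (fully open). In form: [[tx, ty, tz, ax, ay, az, grip], ...]. A call has 1 to 8 rows; each row is the pose to reach, as a shift and turn from the pose commanded when the call began, along the tool's axes at that moment; what a row does not reach only later rows make up. A row lasts 1/10 s, in which the tool goes at most 50 mm and 8.59 degrees, less where a joint would pass 70% of its speed; a pose out of reach is approached as far as the arm can. A call with a gripper value outside its range is refused whole. The fingers move at their own pace and stop on an object; "squeeze" is the grip in N (left out, the last holds). Time passes only in rows, so rows that repeat a pose let the fingers close. It gives the time, the measured TCP pose, the force, the opening and the grip force at its end, in the units of the state.
- r.state(): the state, without advancing time (a new reading comes with each control period).
- r.get_image(name): name is "scene" or "top" or "wrist"; returns the picture (384x512x3 uint8, red, green, blue); there is no depth.
- r.calibration(name): a dict with "fx", "fy", "cx", "cy" (pixels), "D" ([k1, k2, p1, p2, k3] as OpenCV has them; the pictures are not rectified), "R" (3x3) and "t" (3): a world point X has camera coordinates R X + t; the wrist camera has in their place "mount" (4x4, takes a point from camera to tool coordinates, whose origin is the TCP and whose axes are the flange's). Camera axes: x right, y down, z forward; pixel columns grow to the right and rows downward; lengths in m; the calibration is good to about 2 mm. A picture is of the moment at which its call begins: read the wrist's pose just before it. calibration takes no time and is no camera call.
- r.close_job(): hands the job in; it is judged then, once.
The state is a dict: "t": time; "joints": joint angles; "qd": joint speeds; "effort": joint torques, N m; "eef_pos": TCP position; "ee_rot": TCP orientation; "ft_force": force on the tool from outside, world axes, zero at the start; "moment": the same for the moment, N m; "opening": finger opening in m; "gripper_force": force on a finger pad.
Only numpy, scipy, OpenCV 4.12 (cv2) and the standard library are available. Lean on these libraries where they do the work, as an engineer would, in place of code of your own. Each camera call takes 0.05 s, during which the arm holds its last target. There are 200 camera calls.

## Working session

There is one attempt and no reset: what is moved stays moved. The work goes in short steps, Python scripts to look and compute and a tool call to move; the robot and the scene stay as the last step left them, time stands still between calls to the robot, and variables do not carry over. Pictures are saved under pics/ and viewed, at most 17 in all, crops included, and the job is handed in when it is done.

Besides the shell and the picture viewer there is one more tool, called after "Call:" in YAML: its name, and indented under it one key for each argument. step_arm: Moves the arm, as the interface text tells. Its arguments: {"type":"object","properties":{"increments":{"type":"array","items":{"type":"array","items":{"type":"number"}}},"squeeze":{"type":"number"}},"required":["increments"]}

```bash
ls; mkdir -p pics; python3 - <<'E'
from plant import r
import cv2,numpy as np
print(r.pinch_z, r.state())
for n in ("top","scene"):
    im=r.get_image(n); cv2.imwrite(f"pics/{n}0.png",cv2.resize(im[:,:,::-1],(800,600),interpolation=cv2.INTER_CUBIC)); np.save(f"pics/{n}0.npy",im)
    print(r.calibration(n))
print(r.calibration("wrist"))
E
```

```text
pics
0.0187 {'t': 0.0, 'joints': array([-1.47527496e+00,  3.81198579e-01,  1.29825892e+00, -9.92941141e-06,
        1.46356067e+00, -2.15319620e-01]), 'qd': array([ 1.95954896e-03,  1.98561181e-04,  7.74975572e-04,  1.13171097e-03,
       -1.80324457e-04,  8.82784098e-05]), 'effort': array([-2.92967270e-04, -4.37934852e+01, -2.24555147e+01,  7.12820934e-02,
        3.51873378e-02, -1.14049701e-04]), 'eef_pos': array([ 0.16818115, -0.52336895,  0.23813699]), 'ee_rot': array([-3.10231890e+00, -4.86085828e-01, -1.18513351e-04]), 'ft_force': array([ 0.29237728, -0.35078992, -0.21941336]), 'moment': array([-0.01226776, -0.01639231,  0.05884593]), 'gripper_force': 0.0, 'opening': 0.08844120215425827}
{'fx': 411.26732514445797, 'fy': 411.26732514445797, 'cx': 258.88206736634834, 'cy': 197.08112338745843, 'D': array([-0.0512042,  0.       ,  0.       ,  0.       ,  0.       ]), 'R': array([[-0.02570063, -0.99952155, -0.01720913],
       [-0.99046488,  0.02779095, -0.13493328],
       [ 0.13534698,  0.01357717, -0.99070523]]), 't': array([0.02169892, 0.50389124, 1.17278849])}
{'fx': 387.19474
[... 199 characters left out ...]
7, -0.01419474],
       [ 0.48883169,  0.25581406, -0.83402803],
       [-0.72678398, -0.4093767 , -0.55153945]]), 't': array([ 0.25305451, -0.20566514,  1.38050924])}
{'fx': 287.8963727586567, 'fy': 287.8963727586567, 'cx': 256.21085564594824, 'cy': 193.86248343306067, 'D': array([-0.03594111,  0.        ,  0.        ,  0.        ,  0.        ]), 'mount': array([[ 5.84906303e-04, -9.60678314e-01, -2.77663168e-01,
         7.06735468e-02],
       [ 9.99999455e-01,  3.21655799e-04,  9.93643611e-04,
        -1.08712769e-03],
       [-8.65259900e-04, -2.77663598e-01,  9.60677978e-01,
        -1.46157936e-01],
       [ 0.00000000e+00,  0.00000000e+00,  0.00000000e+00,
         1.00000000e+00]])}
```

View pics/top0.png

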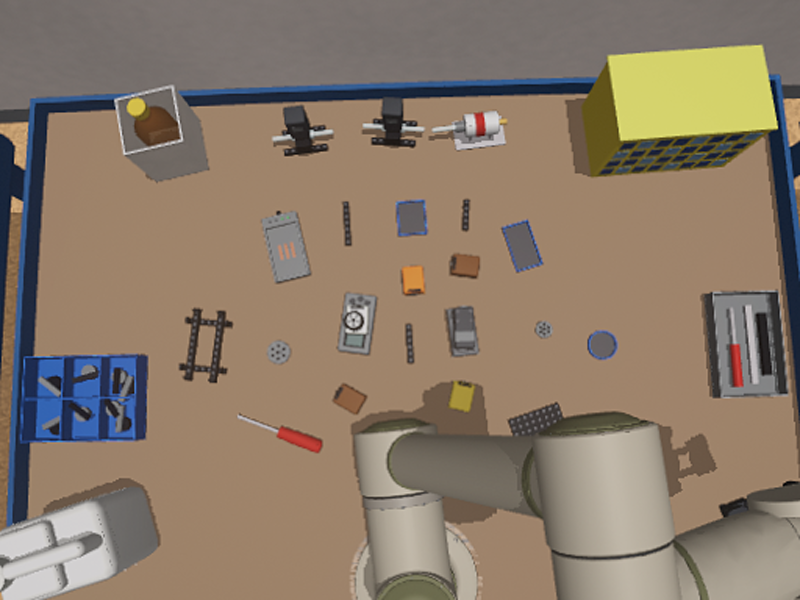

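View pics/scene0.png

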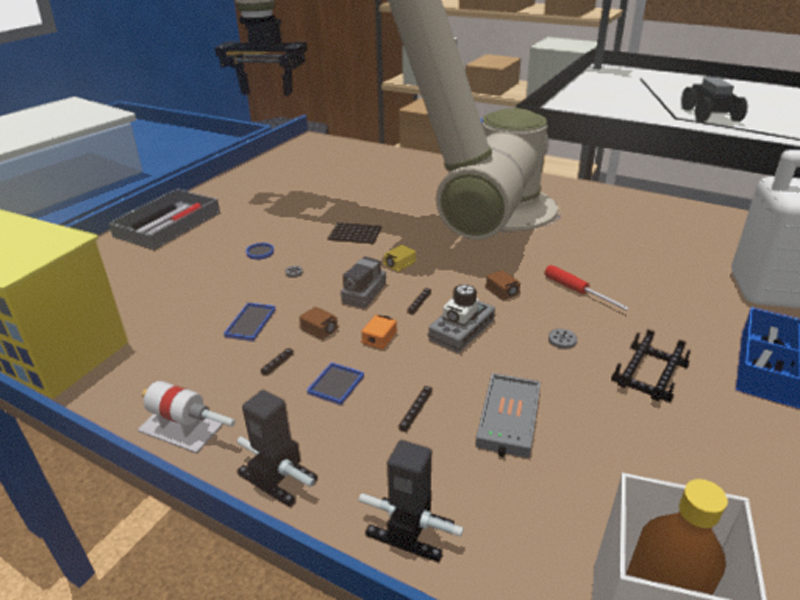

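The top view shows the controller pile (sensor and wheel on it) at (357,322) and the battery with the motor at (462,330). The stand is at (206,345), the charger at (286,246), the sensor tray at (411,218), the motor tray at (522,246) and the dish at (602,345). Next I'll get rough positions, then take close wrist views.

```bash
cat > h.py <<'E'
import numpy as np, cv2
from scipy.spatial.transform import Rotation as Rot
from plant import r
def cam(name, st=None):
    c=r.calibration(name); K=np.array([[c['fx'],0,c['cx']],[0,c['fy'],c['cy']],[0,0,1]])
    if name=='wrist':
        T=np.eye(4); T[:3,:3]=Rot.from_rotvec(st['ee_rot']).as_matrix(); T[:3,3]=st['eef_pos']
        W=T@c['mount']; R=W[:3,:3].T; t=-R@W[:3,3]
    else: R,t=c['R'],c['t']
    return K,np.array(c['D']),R,t
def unproj(C,px,z):
    K,D,R,t=C; n=cv2.undistortPoints(np.array(px,float).reshape(-1,1,2),K,D)[:,0]
    d=np.c_[n,np.ones(len(n))]@R; o=-R.T@t
    return o+d*((z-o[2])/d[:,2])[:,None]
def proj(C,P):
    K,D,R,t=C; return cv2.projectPoints(np.array(P,float).reshape(-1,3),cv2.Rodrigues(R)[0],t,K,D)[0][:,0]
def box(L,W,x,y,yaw,z):  # corners
    c,s=np.cos(yaw),np.sin(yaw); q=np.array([[L,W],[L,-W],[-L,-W],[-L,W]])/2
    return np.c_[q@np.array([[c,s],[-s,c]])+[x,y],np.full(4,z)]
def go(x,y,z,yaw=None,st=None):
    """increment (tool axes, m / deg) from the present pose to TCP x,y,z tool down, finger-closing (tool y) axis at yaw (deg, mod 180)"""
    st=st or r.state(); R=Rot.from_rotvec(st['ee_rot']); d=R.inv().apply(np.array([x,y,z])-st['eef_pos'])
    ty=R.apply([0,1,0]); cur=np.degrees(np.arctan2(ty[1],ty[0]))
    if yaw is None: yaw=cur
    dy=(yaw-cur+90)%180-90
    # goal: z down, y at cur+dy
    a=np.radians(cur+dy); yv=np.array([np.cos(a),np.sin(a),0]); zv=np.array([0,0,-1.]); xv=np.cross(yv,zv)
    G=Rot.from_matrix(np.c_[xv,yv,zv]); rv=np.degrees((R.inv()*G).as_rotvec())
    print('inc',np.round(d,4),np.round(rv,2),'j6',round(st['joints'][5],2),'t',round(st['t'],2))
    return d,rv
def snap(tag):
    st=r.state(); im=r.get_image('wrist'); np.savez(f'pics/{tag}.npz',im=im,pos=st['eef_pos'],rot=st['ee_rot']); return im,st
def load(tag):
    f=np.load(f'pics/{tag}.npz'); return f['im'],cam('wrist',dict(eef_pos=f['pos'],ee_rot=f['rot']))
E
python3 - <<'E'
from h import *
C=cam('top')
for n,p,z in [('ctrl',(357,325),.03),('wheel',(354,320),.08),('batt',(462,330),.03),('stand',(206,345),.02),('charger',(288,250),.02),('strays',(411,218),.009),('mtray',(522,246),.009),('dish',(602,345),.009)]:
    print(n,np.round(unproj(C,[np.array(p)/1.5625],z)[0],3))
go(.40,0.0,.32,90)
E
```

```text
ctrl [0.475 0.098 0.03 ]
wheel [0.479 0.099 0.08 ]
batt [ 0.46  -0.098  0.03 ]
stand [0.446 0.388 0.02 ]
charger [0.626 0.231 0.02 ]
strays [ 0.685 -0.009  0.009]
mtray [ 0.623 -0.223  0.009]
dish [ 0.426 -0.365  0.009]
inc [ 0.3808 -0.4275 -0.0811] [-0.07 -0.   17.81] j6 -0.22 t 0.1
```

```bash
python3 -c "
from h import *
go(.46,-.2,.25,90)"
```

```text
inc [ 0.3767 -0.2187 -0.0114] [-0.07 -0.   17.81] j6 -0.22 t 0.1
```

```bash
python3 -c "
from h import *
go(.56,-.2,.25,90)"
```

```text
inc [ 0.472  -0.1881 -0.0114] [-0.07 -0.   17.81] j6 -0.22 t 0.1
```

Call:
step_arm:
  increments:
    - [0.046, -0.018, -0.001, 0, 0, 2, 100]
    - [0.092, -0.036, -0.002, 0, 0, 4, 100]
    - [0.138, -0.054, -0.004, 0, 0, 7, 100]
    - [0.184, -0.072, -0.006, 0, 0, 9, 100]
    - [0.23, -0.09, -0.007, 0, 0, 11, 100]
    - [0.276, -0.108, -0.008, 0, 0, 13, 100]
    - [0.322, -0.126, -0.01, 0, 0, 16, 100]
    - [0.368, -0.144, -0.011, 0, 0, 17.8, 100]

```text
t: 0.9
eef_pos: [0.4758, -0.2724, 0.2497]
ee_rot: [-3.141, 0.003, 0.0]
ft_force: [0.4, -1.4, 0.1]
opening: 0.0881
gripper_force: 0.0
```

```bash
python3 -c "
from h import *
print(r.state()['qd'])
go(.56,-.2,.25,90)"
```

```text
[ 9.25342141e-01  2.80143435e-01 -4.60522740e-01  4.81837328e-04
  1.75578624e-01  1.21874857e+00]
inc [ 0.0841 -0.0725 -0.0003] [-0.01  0.01 -0.1 ] j6 0.84 t 0.9
```

Call:
step_arm:
  increments:
    - [0.04, -0.03, 0, 0, 0, 0, 100]
    - [0.075, -0.06, 0, 0, 0, 0, 100]
    - [0.084, -0.072, 0, 0, 0, 0, 100]
    - [0.084, -0.072, 0, 0, 0, 0, 100]
    - [0.084, -0.072, 0, 0, 0, 0, 100]

```text
t: 1.4
eef_pos: [0.5577, -0.2027, 0.2496]
ee_rot: [3.142, -0.0, -0.001]
ft_force: [0.5, -1.2, 0.3]
opening: 0.088
gripper_force: 0.0
```

```bash
python3 -c "
from h import *
im,st=snap('R1'); print(st['eef_pos'],st['ee_rot'],abs(st['qd']).max())
cv2.imwrite('pics/R1.png',cv2.resize(im[:,:,::-1],(800,600),interpolation=cv2.INTER_CUBIC))
go(.56,.2,.25,90)"
```

```text
[ 0.55773963 -0.20266847  0.24955306] [ 3.14155051e+00 -3.48215979e-04 -1.32872562e-03] 0.02506177179027909
inc [ 1.900e-03 -4.031e-01 -3.000e-04] [ 0.01  0.03 -0.07] j6 1.02 t 1.45
```

View pics/R1.png

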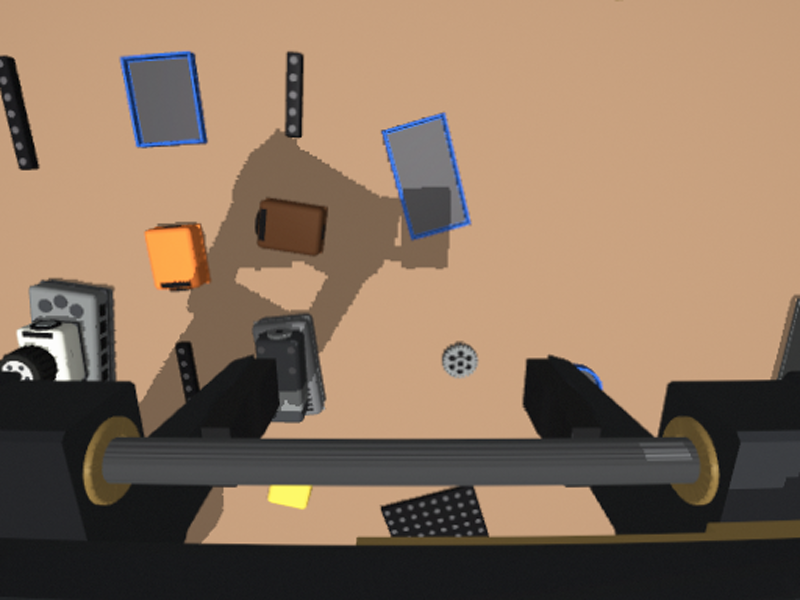

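R1 shows the sensor tray with corners at about (121,58), (192,53), (207,143), (138,148), and the motor tray at (381,130), (445,113), (470,224), (412,240). The wheel dish and the battery are partly hidden by the fingers. Next comes a left view, then a centre view.

```bash
python3 -c "
from h import *
im,C=load('R1')
q=lambda p:unproj(C,np.array(p)/1.5625,.009)
for p in ([(121,58),(192,53),(207,143),(138,148)],[(381,130),(445,113),(470,224),(412,240)]):
    P=q(p); print(P.mean(0), [round(float(np.linalg.norm(P[i]-P[(i+1)%4])),4) for i in range(4)], np.degrees(np.arctan2(*(P[1]+P[0]-P[2]-P[3])[[1,0]])))
go(.47,.27,.25,90)"
```

```text
[ 0.68499337 -0.0124327   0.009     ] [0.0575, 0.0676, 0.0584, 0.0684] 3.752117610441488
[ 0.62394131 -0.22466117  0.009     ] [0.0531, 0.0916, 0.0513, 0.0929] 15.514163649221933
inc [-8.81e-02 -4.73e-01 -3.00e-04] [ 0.01  0.03 -0.07] j6 1.02 t 1.45
```

Call:
step_arm:
  increments:
    - [-0.009, -0.047, 0, 0, 0, 0, 100]
    - [-0.018, -0.094, 0, 0, 0, 0, 100]
    - [-0.027, -0.141, 0, 0, 0, 0, 100]
    - [-0.036, -0.188, 0, 0, 0, 0, 100]
    - [-0.045, -0.235, 0, 0, 0, 0, 100]
    - [-0.054, -0.282, 0, 0, 0, 0, 100]
    - [-0.063, -0.329, 0, 0, 0, 0, 100]
    - [-0.072, -0.376, 0, 0, 0, 0, 100]

```text
t: 2.25
eef_pos: [0.4858, 0.1741, 0.2501]
ee_rot: [3.141, -0.004, 0.001]
ft_force: [0.1, -0.1, -0.0]
opening: 0.0882
gripper_force: 0.0
```

Call:
step_arm:
  increments:
    - [-0.008, -0.045, 0, 0, 0, 0, 100]
    - [-0.014, -0.085, 0, 0, 0, 0, 100]
    - [-0.016, -0.097, 0, 0, 0, 0, 100]
    - [-0.016, -0.097, 0, 0, 0, 0, 100]
    - [-0.016, -0.097, 0, 0, 0, 0, 100]

```text
t: 2.75
eef_pos: [0.4709, 0.2693, 0.2498]
ee_rot: [3.141, -0.002, 0.0]
ft_force: [-0.6, -0.0, -0.4]
opening: 0.088
gripper_force: 0.0
```

```bash
python3 -c "
from h import *
im,st=snap('L1'); print(st['eef_pos'],st['ee_rot'],abs(st['qd']).max())
cv2.imwrite('pics/L1.png',cv2.resize(im[:,:,::-1],(800,600),interpolation=cv2.INTER_CUBIC))
go(.41,0,.25,90)"
```

```text
[0.4709206  0.26929991 0.24980298] [ 3.14107205e+00 -2.41049564e-03  1.26467598e-04] 0.01347528614616518
inc [-6.040e-02  2.693e-01 -1.000e-04] [ 0.02 -0.   -0.12] j6 1.87 t 2.8
```

View pics/L1.png

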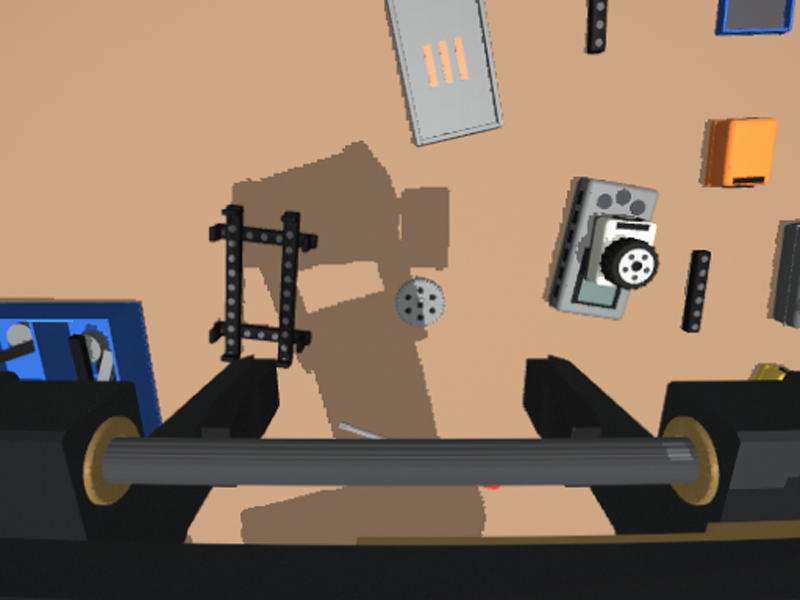

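L1 shows the stand with its beam frame spanning (210–318, 205–365) and the controller's top corners near (582,178), (657,190), (622,319), (549,304). The wheel hub is at (637,266) on the sensor. The charger is cut off, so I'll take one view of it and then one of the piles.

Call:
step_arm:
  increments:
    - [0.04, 0.02, 0, 0, 0, 0, 100]
    - [0.08, 0.05, 0, 0, 0, 0, 100]
    - [0.09, 0.07, 0, 0, 0, 0, 100]
    - [0.09, 0.07, 0, 0, 0, 0, 100]
    - [0.09, 0.07, 0, 0, 0, 0, 100]

```text
t: 3.3
eef_pos: [0.5605, 0.1997, 0.2497]
ee_rot: [-3.141, 0.004, 0.001]
ft_force: [-0.6, -0.7, 0.2]
opening: 0.088
gripper_force: 0.0
```

```bash
python3 -c "
from h import *
im,st=snap('L2'); print(st['eef_pos'],abs(st['qd']).max())"
```

```text
[0.56050428 0.1996907  0.24974811] 0.035659351127479914
```

Call:
step_arm:
  increments:
    - [-0.03, 0.04, 0, 0, 0, 0, 100]
    - [-0.06, 0.08, 0, 0, 0, 0, 100]
    - [-0.09, 0.12, 0, 0, 0, 0, 100]
    - [-0.12, 0.16, 0, 0, 0, 0, 100]
    - [-0.15, 0.2, 0, 0, 0, 0, 100]
    - [-0.15, 0.2, 0, 0, 0, 0, 100]
    - [-0.15, 0.2, 0, 0, 0, 0, 100]

```text
t: 4.05
eef_pos: [0.4101, 0.0011, 0.2503]
ee_rot: [3.141, -0.002, 0.002]
ft_force: [0.2, 0.7, -0.7]
opening: 0.0878
gripper_force: 0.0
```

```bash
python3 -c "
from h import *
im,st=snap('C1'); print(st['eef_pos'],abs(st['qd']).max())
a,_=load('L1'); b,_=load('L2')
def crop(im,x,y,w,h,s): return cv2.resize(im[y:y+h,x:x+w,::-1],None,fx=s,fy=s,interpolation=cv2.INTER_CUBIC)
# stand from L1 (x120-220,y120-240); charger L2
o=np.hstack([crop(a,115,120,100,120,4),np.zeros((480,10,3),np.uint8)])
c=crop(b,200,0,512-200,384,1.25)
cv2.imwrite('pics/stand.png',o)
cv2.imwrite('pics/L2.png',cv2.resize(b[:,:,::-1],(800,600),interpolation=cv2.INTER_CUBIC))
cv2.imwrite('pics/C1.png',crop(im,106,50,300,220,2.6))
"
```

```text
[0.41010372 0.00109054 0.25033738] 0.04524413337511628
```

View pics/L2.png

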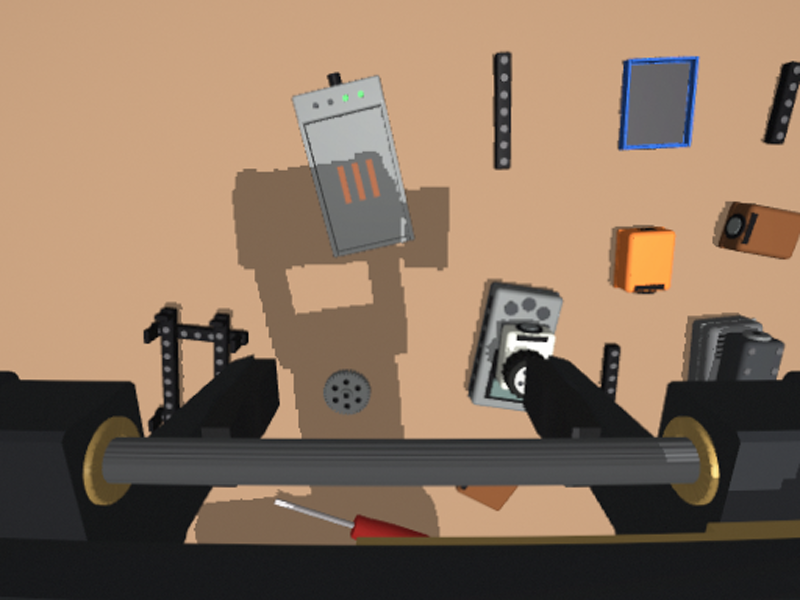

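View pics/stand.png

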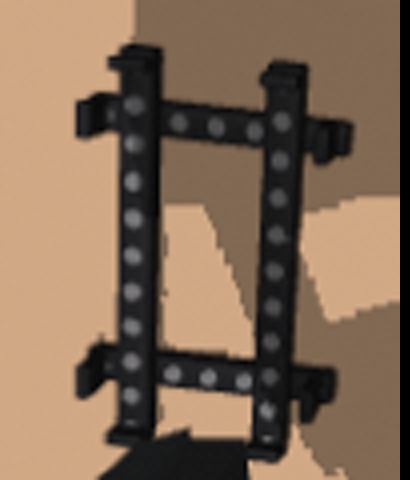

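View pics/C1.png

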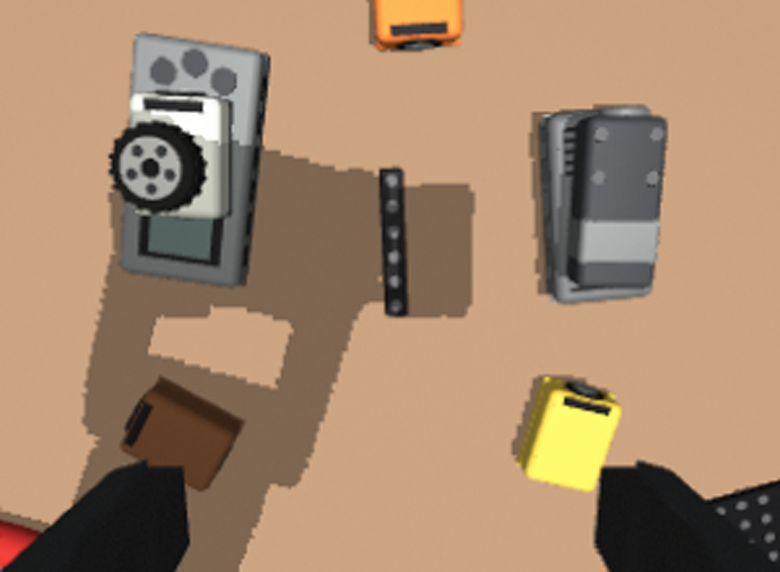

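C1 crop shows:
- the controller pile: wheel hub at (151,167), sensor top spanning about (132–220, 97–212), controller top from (137,35) to about (233,283)
- the battery from (548,115) to (652,293), with the motor on it, top corners at about (588,117), (666,118), (651,286), (572,286)

L2 shows the charger corners at (292,97), (380,75), (413,238), (336,256). The stand's hole rows are clear in its crop.

```bash
cat > m.py <<'E'
from h import *
def rep(n,P):
    P=np.array(P); s=[round(1e3*float(np.linalg.norm(P[i]-P[(i+1)%len(P)])),1) for i in range(len(P))]
    e=P[0]+P[1]-P[2]-P[3]; print(n,np.round(P.mean(0),4),s,'xaxis',round(float(np.degrees(np.arctan2(e[1],e[0]))),1))
_,L1=load('L1');_,L2=load('L2');_,C1=load('C1')
c1=lambda p:np.array(p)/2.6+[106,50]
rep('ctrl C1',unproj(C1,c1([(137,35),(257,50),(233,283),(122,268)]),.03))
rep('ctrl L1',unproj(L1,np.array([(588,179),(657,190),(622,319),(556,306)])/1.5625,.03))
rep('sensor',unproj(C1,c1([(132,97),(220,97),(217,213),(132,213)]),.058))
print('wheel C1',unproj(C1,c1([(151,167)]),.08),'L1',unproj(L1,np.array([(637,266)])/1.5625,.08))
rep('motor',unproj(C1,c1([(588,117),(666,118),(651,286),(573,286)]),.058))
P=unproj(C1,c1([(548,115),(562,300),(652,293)]),.03); print('batt',np.round(P,4),np.linalg.norm(np.diff(P,axis=0),axis=1),(P[0]+P[2])/2, np.degrees(np.arctan2(*(P[0]-P[1])[[1,0]])))
rep('charger body',unproj(L2,np.array([(292,97),(380,75),(413,238),(336,256)])/1.5625,.021))
rep('stray L2',unproj(L2,np.array([(622,58),(698,57),(692,148),(619,150)])/1.5625,.009))
s=lambda p:np.array(p)/4+[115,120]
rep('stand rails holes',unproj(L1,s([(134,105),(282,121),(266,410),(131,396)]),.02))
rep('stand cross',unproj(L1,s([(179,122),(255,131),(244,382),(173,374)]),.02))
P=unproj(L1,s([(132,256),(274,271),(217,127),(208,377)]),.02);print(P)
E
python3 m.py
```

```text
ctrl C1 [0.479 0.098 0.03 ] [55.0, 108.4, 54.9, 107.7] xaxis -8.9
ctrl L1 [0.4802 0.1    0.03  ] [57.6, 109.5, 60.0, 106.0] xaxis -8.0
sensor [0.4822 0.0956 0.058 ] [37.9, 49.0, 38.0, 49.2] xaxis -5.0
wheel C1 [[0.47777726 0.09973362 0.08      ]] L1 [[0.47759075 0.09879862 0.08      ]]
motor [ 0.4615 -0.1002  0.058 ] [34.0, 73.3, 35.9, 73.5] xaxis -0.7
batt [[ 0.5006 -0.0719  0.03  ]
 [ 0.4132 -0.0837  0.03  ]
 [ 0.4168 -0.1284  0.03  ]] [0.08815441 0.04485309] [ 0.45866429 -0.10015457  0.03      ] 7.632745395130385
charger body [0.6336 0.2357 0.021 ] [69.9, 127.4, 66.5, 127.9] xaxis 12.5
stray L2 [ 0.6859 -0.0083  0.009 ] [61.4, 69.4, 61.6, 69.7] xaxis 4.8
stand rails holes [0.4443 0.392  0.02  ] [48.5, 101.8, 47.5, 101.9] xaxis -6.8
stand cross [0.4467 0.3886 0.02  ] [25.0, 88.0, 24.8, 88.1] xaxis -6.7
[[0.44684612 0.41594335 0.02      ]
 [0.44151267 0.36805624 0.02      ]
 [0.49028553 0.38339893 0.02      ]
 [0.40339606 0.39386674 0.02      ]]
```

```bash
python3 - <<'E'
from m import *
print('----')
rep('rails',unproj(L1,s([(134,105),(282,121),(268,376),(131,361)]),.02))
for z in (.0,.01): rep('cross',unproj(L1,s([(179,122),(255,131),(244,382),(173,374)]),z))
rep('side stops outer top',unproj(L1,s([(78,100),(352,121),(336,368),(79,362)]),.029))
rep('rail ends outer',unproj(L1,s([(137,45),(288,62),(265,455),(132,436)]),.025))
# charger bay rim: from L2 inner far edge (303,124)-(383,105)
P=unproj(L2,np.array([(303,124),(383,105)])/1.5625,.021); print('bay far edge mid',P.mean(0))
go(.478,.0993,.15,-8)
E
```

```text
ctrl C1 [0.479 0.098 0.03 ] [55.0, 108.4, 54.9, 107.7] xaxis -8.9
ctrl L1 [0.4802 0.1    0.03  ] [57.6, 109.5, 60.0, 106.0] xaxis -8.0
sensor [0.4822 0.0956 0.058 ] [37.9, 49.0, 38.0, 49.2] xaxis -5.0
wheel C1 [[0.47777726 0.09973362 0.08      ]] L1 [[0.47759075 0.09879862 0.08      ]]
motor [ 0.4615 -0.1002  0.058 ] [34.0, 73.3, 35.9, 73.5] xaxis -0.7
batt [[ 0.5006 -0.0719  0.03  ]
 [ 0.4132 -0.0837  0.03  ]
 [ 0.4168 -0.1284  0.03  ]] [0.08815441 0.04485309] [ 0.45866429 -0.10015457  0.03      ] 7.632745395130385
charger body [0.6336 0.2357 0.021 ] [69.9, 127.4, 66.5, 127.9] xaxis 12.5
stray L2 [ 0.6859 -0.0083  0.009 ] [61.4, 69.4, 61.6, 69.7] xaxis 4.8
stand rails holes [0.4443 0.392  0.02  ] [48.5, 101.8, 47.5, 101.9] xaxis -6.8
stand cross [0.4467 0.3886 0.02  ] [25.0, 88.0, 24.8, 88.1] xaxis -6.7
[[0.44684612 0.41594335 0.02      ]
 [0.44151267 0.36805624 0.02      ]
 [0.49028553 0.38339893 0.02      ]
 [0.40339606 0.39386674 0.02      ]]
----
rails [0.4507 0.3913 0.02  ] [48.5, 89.1, 47.7, 88.9] xaxis -6.8
cross [0.4417 0.3949 0.    ] [26.3, 92.7, 26.1, 92.8] xaxis -6.7
cross [0.4442 0.3917 0.01  ] [25.6, 90.3, 25.5, 90.4] xaxis -6.7
side stops outer top [0.4539 0.3859 0.029 ] [87.5, 83.9, 87.5, 88.8] xaxis -6.6
rail ends outer [0.447  0.3896 0.025 ] [48.1, 136.4, 46.7, 134.7] xaxis -6.9
bay far edge mid [0.67533467 0.24476085 0.021     ]
inc [ 0.0673 -0.0976  0.1002] [ 5.000e-02 -6.000e-02 -8.197e+01] j6 1.28 t 4.1
```

Call:
step_arm:
  increments:
    - [0.025, -0.035, 0, 0, 0, 0, 100]
    - [0.05, -0.07, 0, 0, 0, 0, 100]
    - [0.068, -0.098, 0.03, 0, 0, 0, 100]
    - [0.068, -0.098, 0.07, 0, 0, 0, 100]
    - [0.068, -0.098, 0.11, 0, 0, 0, 100]
    - [0.068, -0.098, 0.13, 0, 0, 0, 100]
    - [0.068, -0.098, 0.13, 0, 0, 0, 100]

```text
t: 4.8
eef_pos: [0.4773, 0.1009, 0.1172]
ee_rot: [-3.141, -0.005, 0.009]
ft_force: [0.0, -0.1, -0.1]
opening: 0.088
gripper_force: 0.0
```

```bash
python3 - <<'E'
from h import *
im,st=snap('W1')
print(st['eef_pos']);C=cam('wrist',st)
print(proj(C,[(.478,.0993,.08)]))
cv2.imwrite('pics/W1.png',cv2.resize(im[:,:,::-1],(640,480)))
go(.478,.0993,.062,90)
E
```

```text
[0.47734768 0.10087608 0.11720679]
[[259.45965713 217.31623012]]
inc [-0.0002  0.0013  0.0571] [-0.01  0.12  0.15] j6 1.53 t 4.85
```

View pics/W1.png

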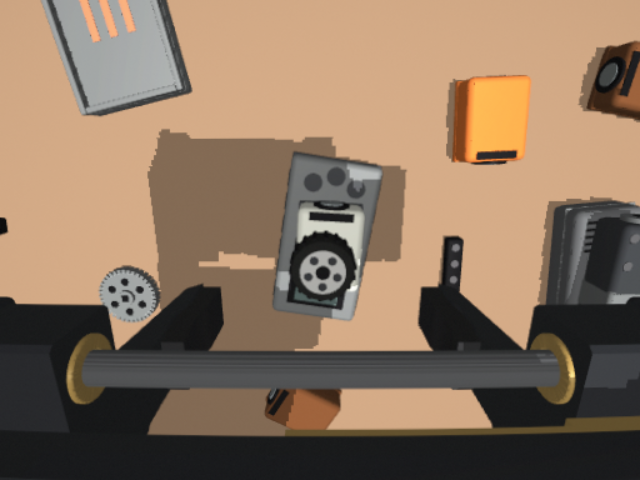

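The hub is at (323,272) and the predicted point at (324,271), so they agree. I'll descend and grip the wheel.

Call:
step_arm:
  increments:
    - [0, 0.001, 0.025, 0, 0, 0, 100]
    - [0, 0.001, 0.045, 0, 0, 0, 100]
    - [0, 0.001, 0.055, 0, 0, 0, 100]
    - [0, 0.001, 0.055, 0, 0, 0, 80]
    - [0, 0.001, 0.055, 0, 0, 0, 60]
    - [0, 0.001, 0.055, 0, 0, 0, 40]
    - [0, 0.001, 0.055, 0, 0, 0, 30]
    - [0, 0.001, 0.055, 0, 0, 0, 30]
  squeeze: 10

```text
t: 5.65
eef_pos: [0.4787, 0.098, 0.0653]
ee_rot: [3.142, 0.0, 0.001]
ft_force: [-1.0, 0.5, -1.1]
opening: 0.0504
gripper_force: 0.0
```

```bash
python3 - <<'E'
from h import *
print(r.state()['opening'],r.state()['gripper_force'])
go(.426,-.365,.2,90)
E
```

```text
0.05040040489482582 0.0
inc [-0.0526  0.463  -0.1348] [ 0.   -0.05  0.01] j6 1.53 t 5.65
```

Call:
step_arm:
  increments:
    - [0, 0, 0.003, 0, 0, 0, 30]
    - [0, 0, 0.003, 0, 0, 0, 30]
    - [0, 0, 0.003, 0, 0, 0, 30]
    - [0, 0, 0.003, 0, 0, 0, 30]
    - [0, 0, 0.003, 0, 0, 0, 30]
    - [0, 0, 0.003, 0, 0, 0, 30]

```text
t: 6.25
eef_pos: [0.4785, 0.098, 0.0618]
ee_rot: [3.142, 0.0, 0.0]
ft_force: [0.7, 0.1, -0.7]
opening: 0.0356
gripper_force: 10.0
```

Call:
step_arm:
  increments:
    - [0, 0, -0.03, 0, 0, 0, 30]
    - [0, 0, -0.07, 0, 0, 0, 30]
    - [0, 0, -0.11, 0, 0, 0, 30]
    - [-0.01, 0.04, -0.138, 0, 0, 0, 30]
    - [-0.02, 0.08, -0.138, 0, 0, 0, 30]
    - [-0.03, 0.12, -0.138, 0, 0, 0, 30]
    - [-0.04, 0.16, -0.138, 0, 0, 0, 30]
    - [-0.05, 0.2, -0.138, 0, 0, 0, 30]

```text
t: 7.05
eef_pos: [0.4278, -0.1034, 0.1999]
ee_rot: [3.141, 0.001, 0.0]
ft_force: [0.7, -0.1, 0.0]
opening: 0.0357
gripper_force: 10.0
```

Call:
step_arm:
  increments:
    - [-0.01, 0.04, 0, 0, 0, 0, 30]
    - [-0.02, 0.08, 0, 0, 0, 0, 30]
    - [-0.03, 0.12, 0, 0, 0, 0, 30]
    - [-0.045, 0.165, 0, 0, 0, 0, 30]
    - [-0.055, 0.21, 0, 0, 0, 0, 30]
    - [-0.068, 0.25, 0, 0, 0, 0, 30]
    - [-0.068, 0.258, 0, 0, 0, 0, 30]
    - [-0.068, 0.258, 0, 0, 0, 0, 30]

```text
t: 7.85
eef_pos: [0.3602, -0.3606, 0.1994]
ee_rot: [-3.141, 0.003, 0.0]
ft_force: [0.6, 1.0, -0.1]
opening: 0.0356
gripper_force: 10.0
```

```bash
python3 - <<'E'
from h import *
im,st=snap('D1')
print(st['eef_pos'],st['opening'],st['gripper_force']);C=cam('wrist',st)
p=proj(C,[(.426,-.365,.009)])[0];print(p)
cv2.imwrite('pics/D1.png',cv2.resize(im[60:290,100:420,::-1],None,fx=2.5,fy=2.5,interpolation=cv2.INTER_CUBIC))
E
```

```text
[ 0.36024173 -0.36064366  0.19937787] 0.035596259630192695 10.000025653280318
[260.51449886 115.17781364]
```

View pics/D1.png

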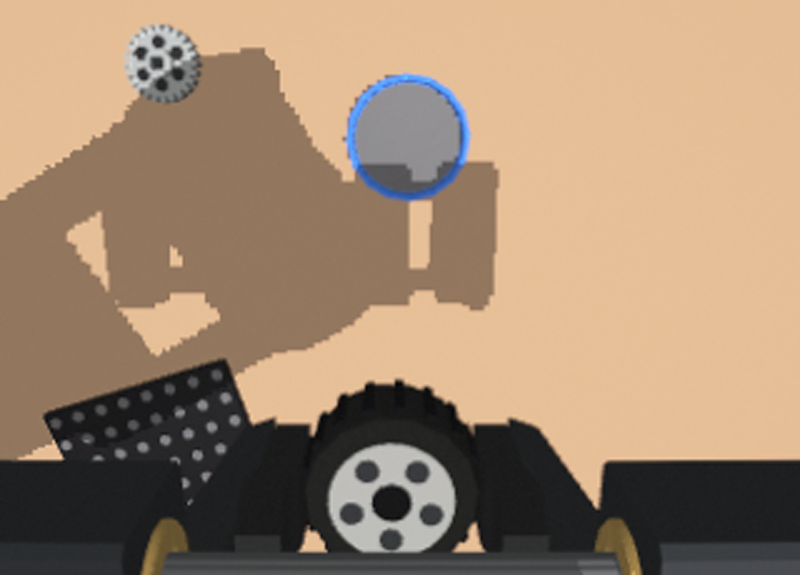

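The dish rim spans (347–469, 74–200), centred at (408,137). The wheel is held with its underside only 4 mm below the fingertips, so the fingers would meet the dish wall. I'll set it on clear table beside the dish and regrip it higher.

```bash
python3 - <<'E'
from h import *
im,C=load('D1')
q=lambda p:np.array(p)/2.5+[100,60]
P=unproj(C,q([(347,137),(469,137),(408,74),(408,200)]),.009); print(P, P.mean(0), np.linalg.norm(P[0]-P[1]),np.linalg.norm(P[2]-P[3]))
print('wheel',unproj(C,q([(391,502)]),.1994+.018), r.state()['eef_pos'])
go(.40,-.43,.005,90)
E
```

```text
[[ 0.42645468 -0.34045668  0.009     ]
 [ 0.42641355 -0.3956242   0.009     ]
 [ 0.45346306 -0.36789975  0.009     ]
 [ 0.39820053 -0.36817861  0.009     ]] [ 0.42613295 -0.36803981  0.009     ] 0.055167532188265804 0.055263238880324486
wheel [[ 0.35895349 -0.360088    0.2174    ]] [ 0.36058787 -0.35943386  0.19949992]
inc [0.0395 0.0707 0.1944] [-0.05  0.01 -0.02] j6 0.55 t 7.9
```

Call:
step_arm:
  increments:
    - [0.02, 0.035, 0.02, 0, 0, 0, 30]
    - [0.04, 0.071, 0.06, 0, 0, 0, 30]
    - [0.04, 0.071, 0.105, 0, 0, 0, 30]
    - [0.04, 0.071, 0.15, 0, 0, 0, 30]
    - [0.04, 0.071, 0.175, 0, 0, 0, 30]
    - [0.04, 0.071, 0.185, 0, 0, 0, 30]
    - [0.04, 0.071, 0.19, 0, 0, 0, 30]
    - [0.04, 0.071, 0.19, 0, 0, 0, 30]

```text
t: 8.7
eef_pos: [0.4012, -0.4307, 0.0107]
ee_rot: [3.141, 0.002, 0.001]
ft_force: [0.3, -0.1, 0.2]
opening: 0.0354
gripper_force: 10.0
```

```bash
python3 -c "
from h import *
s=r.state();print(s['eef_pos'],s['ft_force'],abs(s['qd']).max())"
```

```text
[ 0.40121026 -0.43074813  0.01067249] [ 0.32363369 -0.09578021  0.15896794] 0.018701751723868683
```

Call:
step_arm:
  increments:
    - [0, 0, 0.003, 0, 0, 0, 30]
    - [0, 0, 0.005, 0, 0, 0, 30]
    - [0, 0, 0.006, 0, 0, 0, 30]
    - [0, 0, 0.0065, 0, 0, 0, 30]
    - [0, 0, 0.0065, 0, 0, 0, 30]
    - [0, 0, 0.0065, 0, 0, 0, 30]

```text
t: 9.3
eef_pos: [0.4006, -0.4311, 0.0034]
ee_rot: [3.141, 0.0, 0.0]
ft_force: [0.3, -0.2, 1.4]
opening: 0.0358
gripper_force: 10.0
```

Call:
step_arm:
  increments:
    - [0, 0, 0, 0, 0, 0, 50]
    - [0, 0, 0, 0, 0, 0, 50]
    - [0, 0, 0, 0, 0, 0, 50]
    - [0, 0, -0.003, 0, 0, 0, 50]
    - [0, 0, -0.006, 0, 0, 0, 50]
    - [0, 0, -0.006, 0, 0, 0, 50]
    - [0, 0, -0.006, 0, 0, 0, 30]
    - [0, 0, -0.006, 0, 0, 0, 30]

```text
t: 10.1
eef_pos: [0.4006, -0.431, 0.0093]
ee_rot: [3.142, 0.0, 0.0]
ft_force: [-0.3, -0.6, 1.0]
opening: 0.0355
gripper_force: 10.0
```

Call:
step_arm:
  increments:
    - [0, 0, 0, 0, 0, 0, 30]
    - [0, 0, 0, 0, 0, 0, 30]
    - [0, 0, 0, 0, 0, 0, 30]
    - [0, 0, 0, 0, 0, 0, 30]

```text
t: 10.5
eef_pos: [0.4005, -0.431, 0.0093]
ee_rot: [3.142, 0.0, 0.0]
ft_force: [0.1, 0.6, 2.0]
opening: 0.0355
gripper_force: 10.0
```

Call:
step_arm:
  increments:
    - [0, 0, -0.025, 0, 0, 0, 30]
    - [0, 0, -0.04, 0, 0, 0, 30]
    - [0.013, -0.032, -0.04, 0, 0, 0, 30]
    - [0.026, -0.063, -0.04, 0, 0, 0, 30]
    - [0.026, -0.063, -0.04, 0, 0, 0, 30]
    - [0.026, -0.063, -0.025, 0, 0, 0, 30]
    - [0.026, -0.063, -0.012, 0, 0, 0, 30]
    - [0.026, -0.063, -0.009, 0, 0, 0, 30]

```text
t: 11.3
eef_pos: [0.4258, -0.3678, 0.0166]
ee_rot: [-3.139, 0.001, 0.003]
ft_force: [-0.1, -0.1, 0.2]
opening: 0.0355
gripper_force: 10.0
```

Call:
step_arm:
  increments:
    - [0, 0, 0.002, 0, 0, 0, 30]
    - [0, 0, 0.004, 0, 0, 0, 30]
    - [0, 0, 0.005, 0, 0, 0, 30]
    - [0, 0, 0.006, 0, 0, 0, 30]
    - [0, 0, 0.006, 0, 0, 0, 30]

```text
t: 11.8
eef_pos: [0.4266, -0.368, 0.0123]
ee_rot: [3.141, 0.0, 0.0]
ft_force: [-0.2, 1.3, -0.1]
opening: 0.0355
gripper_force: 10.0
```

Call:
step_arm:
  increments:
    - [0, 0, 0.001, 0, 0, 0, 30]
    - [0, 0, 0.001, 0, 0, 0, 30]
    - [0, 0, 0.001, 0, 0, 0, 45]
    - [0, 0, 0.001, 0, 0, 0, 60]
    - [0, 0, 0.001, 0, 0, 0, 60]
    - [0, 0, -0.01, 0, 0, 0, 60]
    - [0, 0, -0.04, 0, 0, 0, 80]
    - [0, 0, -0.08, 0, 0, 0, 100]

```text
t: 12.6
eef_pos: [0.426, -0.3674, 0.0926]
ee_rot: [-3.139, -0.0, 0.003]
ft_force: [0.1, 0.2, 0.4]
opening: 0.0664
gripper_force: 0.0
```

```bash
python3 - <<'E'
from h import *
C=cam('top'); im=r.get_image('top'); p=proj(C,[(.426,-.368,.02)])[0]; print(p)
x,y=map(int,p); a=cv2.resize(im[y-25:y+25,x-25:x+25,::-1],(300,300),interpolation=cv2.INTER_CUBIC)
cv2.imwrite('pics/wd.png',a)
go(.482,.0965,.15,85)
E
```

```text
[387.23235789 220.5052068 ]
inc [ 0.0544 -0.4659 -0.0531] [ 0.4  -0.33  5.02] j6 0.65 t 12.65
```

Call:
step_arm:
  increments:
    - [0, -0.02, -0.04, 0, 0, 0, 100]
    - [0.003, -0.06, -0.08, 0, 0, 1, 100]
    - [0.006, -0.11, -0.08, 0, 0, 2, 100]
    - [0.009, -0.16, -0.08, 0, 0, 3, 100]
    - [0.012, -0.21, -0.08, 0, 0, 4, 100]
    - [0.015, -0.26, -0.08, 0, 0, 5, 100]
    - [0.018, -0.31, -0.08, 0, 0, 5, 100]
    - [0.021, -0.36, -0.08, 0, 0, 5, 100]

```text
t: 13.45
eef_pos: [0.4469, -0.0115, 0.173]
ee_rot: [3.138, -0.137, 0.002]
ft_force: [1.1, -0.2, -0.6]
opening: 0.0881
gripper_force: 0.0
```

```bash
python3 -c "
from h import *
go(.45,.0965,.17,85)"
```

```text
inc [-0.0064 -0.1079  0.003 ] [ 0.01 -0.08 -0.01] j6 1.37 t 13.45
```

Call:
step_arm:
  increments:
    - [-0.002, -0.045, 0.002, 0, 0, 0, 100]
    - [-0.004, -0.085, 0.003, 0, 0, 0, 100]
    - [-0.006, -0.107, 0.003, 0, 0, 0, 100]
    - [-0.006, -0.107, 0.003, 0, 0, 0, 100]
    - [-0.006, -0.107, 0.003, 0, 0, 0, 100]

```text
t: 13.95
eef_pos: [0.4505, 0.0935, 0.1696]
ee_rot: [3.138, -0.135, 0.001]
ft_force: [0.1, -0.3, 0.1]
opening: 0.0881
gripper_force: 0.0
```

```bash
python3 - <<'E'
from h import *
im,st=snap('S1'); print(st['eef_pos']); C=cam('wrist',st)
p=proj(C,[(.482,.0965,.05)])[0]; print(p)
x,y=map(int,p); x0,y0=x-70,max(y-75,0)
a=cv2.resize(im[y0:y0+150,x0:x0+140,::-1],None,fx=4,fy=4,interpolation=cv2.INTER_CUBIC); b=cv2.imread('pics/wd.png')
print(x0,y0,a.shape)
o=np.zeros((600,800,3),np.uint8); o[:a.shape[0],:560]=a; o[:240,560:]=cv2.resize(b,(240,240)); cv2.imwrite('pics/S1.png',o)
E
```

```text
[0.45053008 0.09352406 0.1696445 ]
[250.54348892 155.00776986]
180 80 (600, 560, 3)
```

View pics/S1.png

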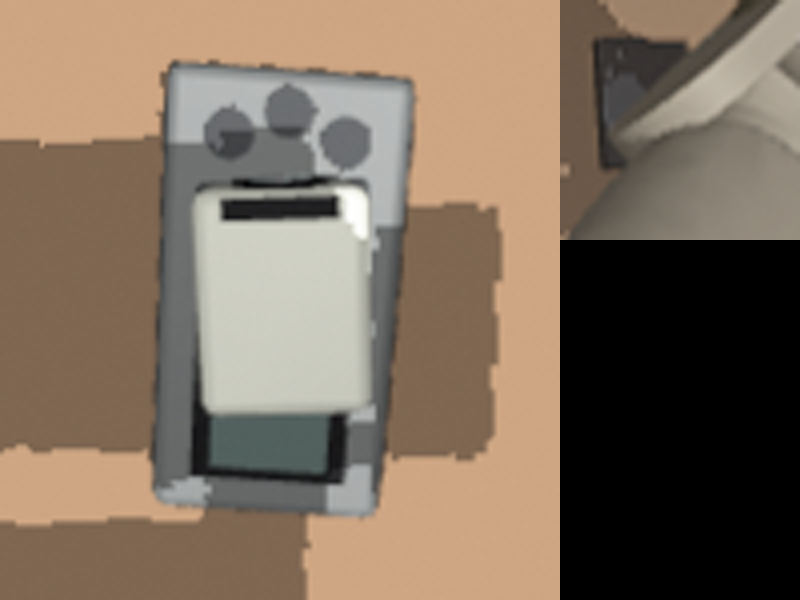

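The sensor's top corners are at about (193,188), (370,185), (372,410), (205,413). The controller's top corners are at about (170,62), (413,78), (375,515), (155,500).

```bash
python3 - <<'E'
from h import *
from m import rep
print('---')
_,C=load('S1'); q=lambda p:np.array(p)/4+[180,80]
rep('sensor',unproj(C,q([(193,188),(370,185),(372,410),(205,413)]),.058))
rep('ctrl',unproj(C,q([(170,62),(413,78),(375,515),(155,500)]),.03))
go(.482,.0965,.042,85)
E
```

```text
ctrl C1 [0.4789 0.0979 0.03  ] [55.0, 108.4, 54.9, 107.7] xaxis -8.9
ctrl L1 [0.4801 0.0999 0.03  ] [57.6, 109.5, 60.0, 106.0] xaxis -8.0
sensor [0.4821 0.0955 0.058 ] [37.9, 49.0, 38.0, 49.2] xaxis -5.0
wheel C1 [[0.47773491 0.09964136 0.08      ]] L1 [[0.47754918 0.09870948 0.08      ]]
motor [ 0.4615 -0.1003  0.058 ] [34.0, 73.3, 35.9, 73.5] xaxis -0.7
batt [[ 0.5005 -0.072   0.03  ]
 [ 0.4132 -0.0837  0.03  ]
 [ 0.4167 -0.1285  0.03  ]] [0.08815323 0.04485254] [ 0.45862643 -0.10024585  0.03      ] 7.631748768894662
charger body [0.6336 0.2356 0.021 ] [69.9, 127.4, 66.5, 127.9] xaxis 12.5
stray L2 [ 0.6858 -0.0084  0.009 ] [61.4, 69.4, 61.6, 69.7] xaxis 4.8
stand rails holes [0.4443 0.3919 0.02  ] [48.5, 101.8, 47.5, 101.9] xaxis -6.8
stand cross [0.4467 0.3885 0.02  ] [25.0, 88.0, 24.8, 88.1] xaxis -6.7
[[0.44681083 0.41584791 0.02      ]
 [0.44147755 0.36796184 0.02      ]
 [0.49024872 0.38330534 0.02      ]
 [0.40336305 0.39377068 0.02      ]]
---
sensor [0.4827 0.0956 0.058 ] [38.7, 50.7, 38.5, 50.7] xaxis -3.4
ctrl [0.4793 0.0982 0.03  ] [57.6, 109.6, 57.7, 109.1] xaxis -8.7
inc [ 0.0309 -0.0063  0.1276] [ 0.01 -0.03 -0.01] j6 1.6 t 14.0
```

Call:
step_arm:
  increments:
    - [0.02, -0.003, 0.02, 0, 0, -1, 100]
    - [0.031, -0.005, 0.05, 0, 0, -1, 100]
    - [0.031, -0.005, 0.085, 0, 0, -1, 100]
    - [0.031, -0.005, 0.11, 0, 0, -1, 80]
    - [0.031, -0.005, 0.125, 0, 0, -1, 70]
    - [0.031, -0.005, 0.129, 0, 0, -1, 60]
    - [0.031, -0.005, 0.129, 0, 0, -1, 40]
    - [0.031, -0.005, 0.129, 0, 0, -1, 30]
  squeeze: 12

```text
t: 14.8
eef_pos: [0.4824, 0.0954, 0.0411]
ee_rot: [3.14, -0.111, 0.002]
ft_force: [0.0, 0.6, -0.8]
opening: 0.0501
gripper_force: 0.0
```

Call:
step_arm:
  increments:
    - [0, 0, 0, 0, 0, 0, 30]
    - [0, 0, 0, 0, 0, 0, 30]
    - [0, 0, 0, 0, 0, 0, 30]
    - [0, 0, 0, 0, 0, 0, 30]
    - [0, 0, 0, 0, 0, 0, 30]

```text
t: 15.3
eef_pos: [0.4823, 0.0958, 0.0411]
ee_rot: [3.139, -0.109, 0.003]
ft_force: [-0.4, -2.7, 6.6]
opening: 0.0398
gripper_force: 12.0
```

```bash
python3 -c "
from h import *
s=r.state();print(s['opening'],s['gripper_force'])
go(.6855,-.0105,.12,94.3)"
```

```text
0.03983561093710221 11.965689808130264
inc [ 0.2102  0.092  -0.0785] [ 0.03 -0.1  -8.28] j6 1.6 t 15.3
```

Call:
step_arm:
  increments:
    - [0, 0, -0.02, 0, 0, 0, 30]
    - [0, 0, -0.06, 0, 0, 0, 30]
    - [0.02, 0.013, -0.1, 0, 0, -2, 30]
    - [0.06, 0.04, -0.109, 0, 0, -5, 30]
    - [0.1, 0.065, -0.109, 0, 0, -8, 30]
    - [0.135, 0.087, -0.109, 0, 0, -8.3, 30]
    - [0.135, 0.087, -0.109, 0, 0, -8.3, 30]
    - [0.135, 0.087, -0.109, 0, 0, -8.3, 30]

```text
t: 16.1
eef_pos: [0.6103, -0.0005, 0.1487]
ee_rot: [-3.139, -0.117, 0.002]
ft_force: [0.6, 0.2, -0.7]
opening: 0.04
gripper_force: 12.0
```

```bash
cat >> h.py <<'E'
def blue(im,C,near,z=.009):
    hsv=cv2.cvtColor(np.ascontiguousarray(im),cv2.COLOR_RGB2HSV); m=cv2.inRange(hsv,(105,120,60),(125,255,255))
    P=unproj(C,np.argwhere(m)[:,::-1],z)[:,:2]; P=P[np.linalg.norm(P-near,axis=1)<.07]
    (c,s,a)=cv2.minAreaRect((P*1000).astype(np.float32)); return len(P),np.array(c)/1e3,s,a
E
python3 - <<'E'
from h import *
im,st=snap('T1'); print(st['eef_pos'],st['opening'])
print(blue(im,cam('wrist',st),[.6855,-.0105]))
im,C=load('R1'); print(blue(im,C,[.6855,-.0105]),blue(im,C,[.624,-.2247]))
im,C=load('L2'); print(blue(im,C,[.6855,-.0105]))
go(.6855,-.0105,.04,94.3)
E
```

```text
[ 6.10284597e-01 -4.69247567e-04  1.48705540e-01] 0.03997714063016434
(941, array([ 0.68680444, -0.00973719]), (67.9897232055664, 56.37288284301758), 3.3714983463287354)
(777, array([ 0.68638159, -0.01172924]), (68.55792999267578, 59.376495361328125), 3.066236734390259) (576, array([ 0.6243866 , -0.22413016]), (91.90189361572266, 52.314998626708984), 15.667353630065918)
(777, array([ 0.68664325, -0.00778961]), (68.30094909667969, 60.02740478515625), 3.0166001319885254)
inc [0.0748 0.0164 0.1088] [-0.03  0.07  0.01] j6 1.3 t 16.15
```

Call:
step_arm:
  increments:
    - [0.04, 0.008, 0.01, 0, 0, 0.7, 30]
    - [0.076, 0.016, 0.03, 0, 0, 0.7, 30]
    - [0.076, 0.016, 0.07, 0, 0, 0.7, 30]
    - [0.076, 0.016, 0.1, 0, 0, 0.7, 30]
    - [0.076, 0.016, 0.118, 0, 0, 0.7, 30]
    - [0.076, 0.016, 0.125, 0, 0, 0.7, 30]
    - [0.076, 0.016, 0.129, 0, 0, 0.7, 30]
    - [0.076, 0.016, 0.129, 0, 0, 0.7, 30]

```text
t: 16.95
eef_pos: [0.6875, -0.0101, 0.021]
ee_rot: [3.14, 0.1, 0.001]
ft_force: [-0.2, 0.4, -0.9]
opening: 0.0401
gripper_force: 12.0
```

```bash
python3 -c "
from h import *
print(r.state()['eef_pos'],r.state()['ft_force']); go(.6865,-.010,.0136,93.5)"
```

```text
[ 0.68749244 -0.0100608   0.02104746] [-0.21714809  0.41294421 -0.88261553]
inc [-0.001  -0.0001  0.0074] [ 0.01 -0.05  0.13] j6 1.32 t 16.95
```

Call:
step_arm:
  increments:
    - [0, 0, 0.002, 0, 0, 0, 30]
    - [-0.001, 0, 0.004, 0, 0, 0, 30]
    - [-0.001, 0, 0.006, 0, 0, 0, 30]
    - [-0.001, 0, 0.0075, 0, 0, 0, 30]
    - [-0.001, 0, 0.0075, 0, 0, 0, 30]
    - [-0.001, 0, 0.0075, 0, 0, 0, 30]

```text
t: 17.55
eef_pos: [0.6865, -0.0106, 0.0136]
ee_rot: [3.14, 0.099, 0.001]
ft_force: [-3.2, -0.3, 5.4]
opening: 0.0398
gripper_force: 12.0
```

Call:
step_arm:
  increments:
    - [0, 0, 0, 0, 0, 0, 50]
    - [0, 0, 0, 0, 0, 0, 65]
    - [0, 0, 0, 0, 0, 0, 65]
    - [0, 0, -0.01, 0, 0, 0, 65]
    - [0, 0, -0.04, 0, 0, 0, 80]
    - [0, 0, -0.09, 0, 0, 0, 100]
    - [-0.03, 0.01, -0.14, 0, 0, 0, 100]
    - [-0.07, 0.02, -0.15, 0, 0, 0, 100]

```text
t: 18.35
eef_pos: [0.6195, -0.0351, 0.1673]
ee_rot: [3.138, 0.101, 0.013]
ft_force: [-0.6, -1.1, 0.3]
opening: 0.087
gripper_force: 0.0
```

```bash
python3 -c "
from h import *
im,st=snap('T2'); print(st['eef_pos'])
go(.42,-.10,.17,90)"
```

```text
[ 0.61951649 -0.03511316  0.16729192]
inc [-0.1961  0.0515 -0.0023] [ 0.12 -0.13  3.6 ] j6 1.26 t 18.4
```

Call:
step_arm:
  increments:
    - [-0.04, 0.01, 0, 0, 0, 1, 100]
    - [-0.09, 0.023, 0, 0, 0, 2, 100]
    - [-0.135, 0.036, 0, 0, 0, 3, 100]
    - [-0.18, 0.048, 0, 0, 0, 3.6, 100]
    - [-0.196, 0.051, 0, 0, 0, 3.6, 100]
    - [-0.196, 0.051, 0, 0, 0, 3.6, 100]
    - [-0.196, 0.051, 0, 0, 0, 3.6, 100]

```text
t: 19.1
eef_pos: [0.4261, -0.0983, 0.1634]
ee_rot: [3.141, -0.001, 0.002]
ft_force: [0.9, 0.2, 0.2]
opening: 0.0881
gripper_force: 0.0
```

```bash
python3 - <<'E'
from h import *
im,st=snap('M1'); print(st['eef_pos']); C=cam('wrist',st)
p=proj(C,[(.46,-.1,.05)])[0]; print(p)
x,y=map(int,p); x0,y0=x-65,max(y-80,0)
a=cv2.resize(im[y0:y0+150,x0:x0+130,::-1],None,fx=4,fy=4,interpolation=cv2.INTER_CUBIC)
t,D=load('T2'); u,v=map(int,proj(D,[(.6865,-.01,.02)])[0]); b=cv2.resize(t[max(v-45,0):v+45,u-40:u+40,::-1],(270,300),interpolation=cv2.INTER_CUBIC)
print(x0,y0,a.shape)
o=np.zeros((600,800,3),np.uint8); o[:a.shape[0],:520]=a; o[:300,530:]=b; cv2.imwrite('pics/M1.png',o)
E
```

```text
[ 0.42614062 -0.09832531  0.16339764]
[258.5917326  153.12122845]
193 73 (600, 520, 3)
```

View pics/M1.png

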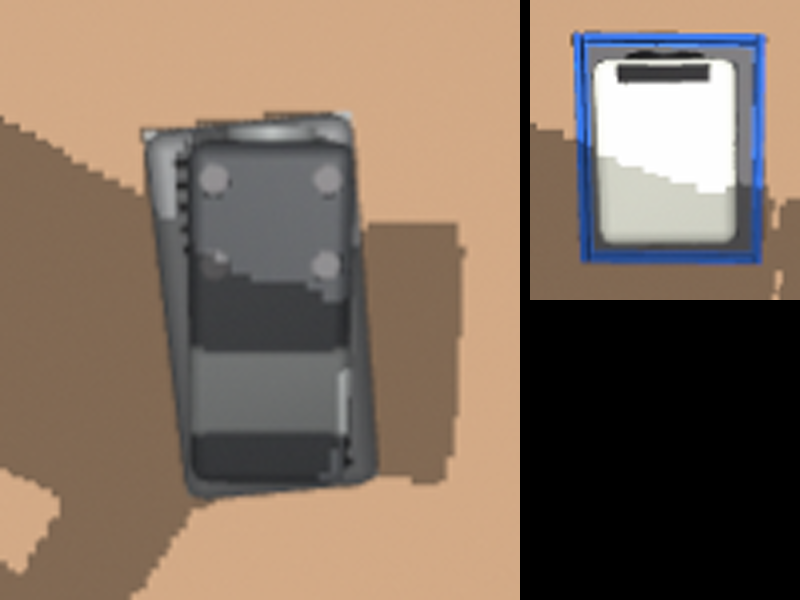

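The sensor lies flat in its tray. The motor's top corners are (190,143), (350,143), (345,482), (190,480), and the battery's are (147,135), (352,117), (377,478), (188,495).

```bash
sed -i 's/^\(rep(\|print(\|P=\)/pass #\1/' m.py; python3 - <<'E'
from h import *
from m import rep
_,C=load('M1'); q=lambda p:np.array(p)/4+[193,73]
rep('motor',unproj(C,q([(190,143),(350,143),(345,482),(190,480)]),.058))
rep('batt',unproj(C,q([(147,135),(352,117),(377,478),(188,495)]),.03))
go(.462,-.0995,.0405,90)
E
```

```text
motor [ 0.4616 -0.1013  0.058 ] [33.6, 74.1, 35.2, 73.6] xaxis -0.2
batt [ 0.4589 -0.1012  0.03  ] [47.9, 87.6, 48.0, 88.0] xaxis 5.4
inc [0.0354 0.0013 0.1227] [ 0.03 -0.07  0.02] j6 1.07 t 19.15
```

Call:
step_arm:
  increments:
    - [0.02, 0.002, 0.02, 0, 0, 0, 100]
    - [0.035, 0.003, 0.05, 0, 0, 0, 100]
    - [0.035, 0.003, 0.085, 0, 0, 0, 100]
    - [0.035, 0.003, 0.11, 0, 0, 0, 80]
    - [0.035, 0.003, 0.12, 0, 0, 0, 70]
    - [0.035, 0.003, 0.123, 0, 0, 0, 60]
    - [0.035, 0.003, 0.123, 0, 0, 0, 30]
    - [0.035, 0.003, 0.123, 0, 0, 0, 25]
  squeeze: 18

```text
t: 19.95
eef_pos: [0.4611, -0.1013, 0.0407]
ee_rot: [3.141, 0.001, 0.003]
ft_force: [-0.0, 0.5, -0.3]
opening: 0.0503
gripper_force: 0.0
```

Call:
step_arm:
  increments:
    - [0, 0, 0, 0, 0, 0, 25]
    - [0, 0, 0, 0, 0, 0, 25]
    - [0, 0, 0, 0, 0, 0, 25]
    - [0, 0, 0, 0, 0, 0, 25]
    - [0, 0, 0, 0, 0, 0, 25]

```text
t: 20.45
eef_pos: [0.4608, -0.1013, 0.0405]
ee_rot: [3.141, -0.0, 0.002]
ft_force: [-1.3, -0.0, 7.4]
opening: 0.0358
gripper_force: 18.0
```

```bash
python3 -c "
from h import *
s=r.state();print(s['opening'],s['gripper_force'])
go(.55,-.22,.15,105.6)"
```

```text
0.035844538374215036 17.997535220347345
inc [ 0.0894  0.1188 -0.1093] [  0.05  -0.08 -15.6 ] j6 1.1 t 20.45
```

Call:
step_arm:
  increments:
    - [0, 0, -0.02, 0, 0, 0, 25]
    - [0, 0, -0.06, 0, 0, 0, 25]
    - [0.02, 0.025, -0.1, 0, 0, -4, 25]
    - [0.045, 0.055, -0.109, 0, 0, -8, 25]
    - [0.07, 0.09, -0.109, 0, 0, -12, 25]
    - [0.089, 0.119, -0.109, 0, 0, -15.6, 25]
    - [0.089, 0.119, -0.109, 0, 0, -15.6, 25]
    - [0.089, 0.119, -0.109, 0, 0, -15.6, 25]

```text
t: 21.25
eef_pos: [0.549, -0.2201, 0.1481]
ee_rot: [-3.112, -0.424, 0.002]
ft_force: [-0.0, 0.8, -0.9]
opening: 0.0359
gripper_force: 18.0
```

```bash
python3 - <<'E'
from h import *
im,st=snap('MT1'); print(st['eef_pos'],st['opening'])
C=cam('wrist',st); print(blue(im,C,[.6244,-.224]))
go(.6244,-.2243,.0205,105.6)
E
```

```text
[ 0.54904548 -0.22013808  0.14811467] 0.03594038165528889
(1160, array([ 0.62467383, -0.2240186 ]), (91.177490234375, 52.27173614501953), 15.509199142456055)
inc [0.0716 0.0251 0.1278] [-0.07  0.05 -0.03] j6 0.72 t 21.3
```

Call:
step_arm:
  increments:
    - [0.04, 0.012, 0.01, 0, 0, 0, 25]
    - [0.071, 0.025, 0.03, 0, 0, 0, 25]
    - [0.071, 0.025, 0.07, 0, 0, 0, 25]
    - [0.071, 0.025, 0.1, 0, 0, 0, 25]
    - [0.071, 0.025, 0.118, 0, 0, 0, 25]
    - [0.071, 0.025, 0.125, 0, 0, 0, 25]
    - [0.071, 0.025, 0.128, 0, 0, 0, 25]
    - [0.071, 0.025, 0.128, 0, 0, 0, 25]

```text
t: 22.1
eef_pos: [0.6247, -0.2249, 0.0217]
ee_rot: [3.112, 0.427, 0.001]
ft_force: [-0.9, 1.1, -1.5]
opening: 0.0363
gripper_force: 18.0
```

```bash
python3 -c "
from h import *
print(r.state()['eef_pos'],r.state()['ft_force']); go(.624,-.2242,.013,105.5)"
```

```text
[ 0.6247418  -0.22487334  0.02165137] [-0.87095675  1.11733207 -1.46674048]
inc [-0.0005 -0.0009  0.0087] [ 0.04 -0.04  0.12] j6 0.77 t 22.1
```

Call:
step_arm:
  increments:
    - [0, -0.001, 0.003, 0, 0, 0, 25]
    - [0, -0.001, 0.005, 0, 0, 0, 25]
    - [0, -0.001, 0.007, 0, 0, 0, 25]
    - [0, -0.001, 0.008, 0, 0, 0, 25]
    - [0, -0.001, 0.0085, 0, 0, 0, 25]
    - [0, -0.001, 0.0085, 0, 0, 0, 25]

```text
t: 22.7
eef_pos: [0.6243, -0.2241, 0.0131]
ee_rot: [3.112, 0.427, 0.0]
ft_force: [-3.2, 0.1, 4.9]
opening: 0.0361
gripper_force: 18.0
```

Call:
step_arm:
  increments:
    - [0, 0, 0, 0, 0, 0, 45]
    - [0, 0, 0, 0, 0, 0, 60]
    - [0, 0, 0, 0, 0, 0, 60]
    - [0, 0, -0.01, 0, 0, 0, 60]
    - [0, 0, -0.04, 0, 0, 0, 80]
    - [0, 0, -0.09, 0, 0, 0, 100]
    - [-0.03, 0.0, -0.14, 0, 0, 4, 100]
    - [-0.07, 0.0, -0.152, 0, 0, 8, 100]

```text
t: 23.5
eef_pos: [0.5583, -0.2433, 0.1688]
ee_rot: [3.13, 0.207, 0.01]
ft_force: [0.0, -1.5, 0.1]
opening: 0.0827
gripper_force: 0.0
```

```bash
python3 -c "
from h import *
im,st=snap('MT2'); print(st['eef_pos'])
go(.415,-.10,.17,96)"
```

```text
[ 0.55834341 -0.24326568  0.16882827]
inc [-0.1186 -0.1611 -0.0009] [ 0.33 -0.21  1.2 ] j6 0.83 t 23.55
```

Call:
step_arm:
  increments:
    - [-0.025, -0.033, 0, 0, 0, 1, 100]
    - [-0.055, -0.07, 0, 0, 0, 1, 100]
    - [-0.085, -0.11, 0, 0, 0, 1, 100]
    - [-0.105, -0.145, 0, 0, 0, 1, 100]
    - [-0.118, -0.161, 0, 0, 0, 1, 100]
    - [-0.118, -0.161, 0, 0, 0, 1, 100]
    - [-0.118, -0.161, 0, 0, 0, 1, 100]

```text
t: 24.25
eef_pos: [0.4192, -0.0994, 0.165]
ee_rot: [3.135, 0.181, 0.002]
ft_force: [0.2, 1.0, 0.3]
opening: 0.0879
gripper_force: 0.0
```

```bash
python3 - <<'E'
from h import *
im,st=snap('B1'); print(st['eef_pos']); C=cam('wrist',st)
p=proj(C,[(.459,-.1,.03)])[0]
x,y=map(int,p); x0,y0=x-65,max(y-75,0)
a=cv2.resize(im[y0:y0+150,x0:x0+130,::-1],None,fx=4,fy=4,interpolation=cv2.INTER_CUBIC)
t,D=load('MT2'); u,v=map(int,proj(D,[(.6245,-.224,.02)])[0]); b=cv2.resize(t[max(v-55,0):v+55,u-50:u+50,::-1],(270,300),interpolation=cv2.INTER_CUBIC)
top=r.get_image('top'); u,v=map(int,proj(cam('top'),[(.426,-.368,.02)])[0]); c=cv2.resize(top[v-25:v+25,u-25:u+25,::-1],(270,290),interpolation=cv2.INTER_CUBIC)
print(x0,y0,a.shape)
o=np.zeros((600,800,3),np.uint8); o[:a.shape[0],:520]=a; o[:300,530:]=b; o[310:,530:]=c; cv2.imwrite('pics/B1.png',o)
E
```

```text
[ 0.41923504 -0.09943009  0.16495386]
197 69 (600, 520, 3)
```

View pics/B1.png

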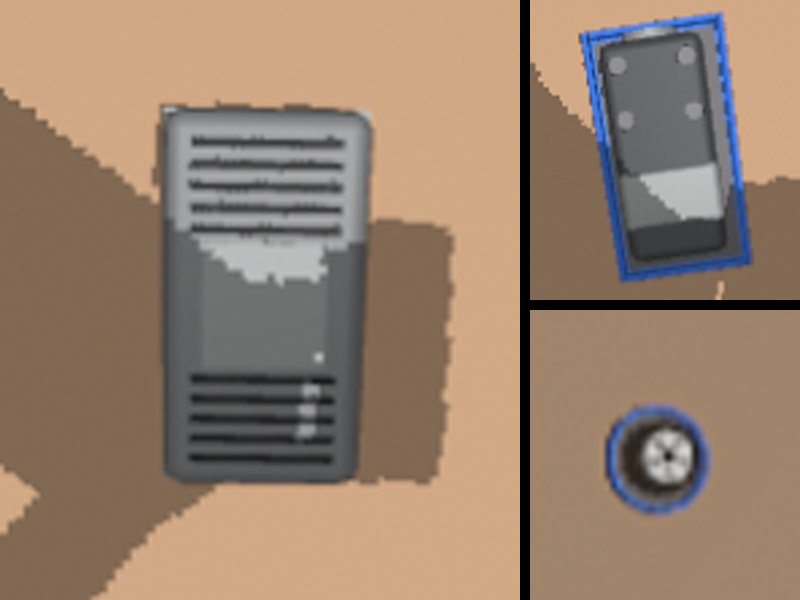

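The motor is in its tray and the wheel in its dish. The battery's top corners are (165,110), (372,112), (356,482), (165,482).

```bash
python3 - <<'E'
from h import *
from m import rep
_,C=load('B1'); q=lambda p:np.array(p)/4+[197,69]
rep('batt',unproj(C,q([(165,110),(372,112),(356,482),(165,482)]),.03))
go(.459,-.101,.011,95.5)
E
```

```text
batt [ 0.4585 -0.1011  0.03  ] [48.2, 89.2, 48.3, 89.6] xaxis 5.8
inc [0.039  0.0056 0.1535] [ 0.04 -0.05  1.08] j6 0.95 t 24.35
```

Call:
step_arm:
  increments:
    - [0.02, 0.003, 0.02, 0, 0, 0.8, 100]
    - [0.039, 0.006, 0.06, 0, 0, 0.8, 100]
    - [0.039, 0.006, 0.1, 0, 0, 0.8, 100]
    - [0.039, 0.006, 0.13, 0, 0, 0.8, 90]
    - [0.039, 0.006, 0.148, 0, 0, 0.8, 80]
    - [0.039, 0.006, 0.1535, 0, 0, 0.8, 70]
    - [0.039, 0.006, 0.1535, 0, 0, 0.8, 50]
    - [0.039, 0.006, 0.1535, 0, 0, 0.8, 40]
  squeeze: 30

```text
t: 25.15
eef_pos: [0.4587, -0.101, 0.0114]
ee_rot: [3.137, 0.159, 0.002]
ft_force: [0.0, -2.1, -0.2]
opening: 0.0501
gripper_force: 1.7
```

Call:
step_arm:
  increments:
    - [0, 0, 0, 0, 0, 0, 40]
    - [0, 0, 0, 0, 0, 0, 40]
    - [0, 0, 0, 0, 0, 0, 40]
    - [0, 0, 0, 0, 0, 0, 40]
    - [0, 0, 0, 0, 0, 0, 40]

```text
t: 25.65
eef_pos: [0.4583, -0.1007, 0.0114]
ee_rot: [3.137, 0.159, 0.002]
ft_force: [-1.0, -0.3, 6.7]
opening: 0.0503
gripper_force: 30.0
```

```bash
python3 -c "
from h import *
s=r.state();print(s['opening'],s['gripper_force'])
go(.54,.21,.17,102.5)"
```

```text
0.05027417310312056 30.00111434608698
inc [ 0.1129 -0.3007 -0.1587] [ 0.05 -0.06 -6.69] j6 1.0 t 25.65
```

Call:
step_arm:
  increments:
    - [0, 0, -0.02, 0, 0, 0, 40]
    - [0, 0, -0.06, 0, 0, 0, 40]
    - [0.01, -0.03, -0.11, 0, 0, -1, 40]
    - [0.025, -0.07, -0.155, 0, 0, -2, 40]
    - [0.042, -0.112, -0.159, 0, 0, -3, 40]
    - [0.058, -0.155, -0.159, 0, 0, -4, 40]
    - [0.075, -0.2, -0.159, 0, 0, -5, 40]
    - [0.091, -0.243, -0.159, 0, 0, -6, 40]

```text
t: 26.45
eef_pos: [0.5233, 0.1508, 0.1699]
ee_rot: [3.125, 0.324, 0.0]
ft_force: [1.4, -0.7, -2.0]
opening: 0.0499
gripper_force: 30.0
```

Call:
step_arm:
  increments:
    - [0.012, -0.035, 0, 0, 0, -0.7, 40]
    - [0.022, -0.058, 0, 0, 0, -0.7, 40]
    - [0.022, -0.058, 0, 0, 0, -0.7, 40]
    - [0.022, -0.058, 0, 0, 0, -0.7, 40]
    - [0.022, -0.058, 0, 0, 0, -0.7, 40]

```text
t: 26.95
eef_pos: [0.5329, 0.209, 0.1696]
ee_rot: [3.123, 0.341, -0.001]
ft_force: [0.5, 0.4, -2.0]
opening: 0.0497
gripper_force: 30.0
```

```bash
python3 - <<'E'
from h import *
im,st=snap('CH1'); print(st['eef_pos'],st['opening']); C=cam('wrist',st)
u,v=map(int,proj(C,[(.633,.235,.021)])[0]); x0,y0=u-75,max(v-95,0)
a=im[y0:y0+150,x0:x0+150,::-1]; print(x0,y0)
cv2.imwrite('pics/CH1.png',cv2.resize(a,(600,600),interpolation=cv2.INTER_CUBIC))
E
```

```text
[0.53291104 0.20895552 0.16959518] 0.049689776084469166
177 0
```

View pics/CH1.png

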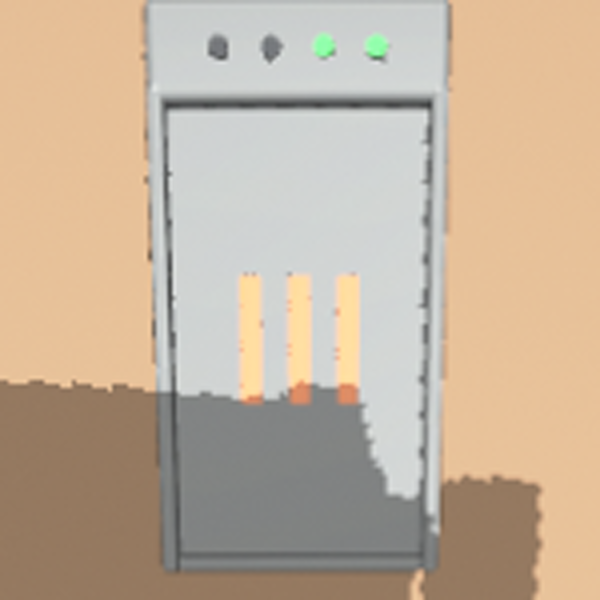

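CH1 shows the bay rim's inner corners at about (163,100), (434,100), (424,554), (178,554), with the contact strips in the middle.

```bash
python3 - <<'E'
from h import *
from m import rep
_,C=load('CH1'); q=lambda p:np.array(p)/4+[177,0]
rep('bay',unproj(C,q([(163,100),(434,100),(424,554),(178,554)]),.021))
rep('strips floor',unproj(C,q([(239,275),(361,275),(358,402),(242,402)]),.014))
rep('outer bottom+bar',unproj(C,q([(150,95),(447,95),(437,571),(163,571)]),.021))
go(.624,.2335,.034,102.5)
E
```

```text
bay [0.625  0.2343 0.021 ] [62.4, 103.7, 62.2, 103.7] xaxis 12.6
strips floor [0.625  0.2343 0.014 ] [29.7, 29.7, 29.0, 29.7] xaxis 12.3
outer bottom+bar [0.6235 0.2341 0.021 ] [68.4, 109.0, 69.5, 109.0] xaxis 12.5
inc [ 0.0942 -0.0045  0.1357] [ 0.01  0.03 -0.07] j6 1.52 t 27.0
```

Call:
step_arm:
  increments:
    - [0.04, -0.002, 0.01, 0, 0, 0, 40]
    - [0.08, -0.004, 0.03, 0, 0, 0, 40]
    - [0.095, -0.005, 0.07, 0, 0, 0, 40]
    - [0.095, -0.005, 0.1, 0, 0, 0, 40]
    - [0.095, -0.005, 0.122, 0, 0, 0, 40]
    - [0.095, -0.005, 0.132, 0, 0, 0, 40]
    - [0.095, -0.005, 0.135, 0, 0, 0, 40]
    - [0.095, -0.005, 0.135, 0, 0, 0, 40]

```text
t: 27.8
eef_pos: [0.6252, 0.235, 0.0356]
ee_rot: [-3.123, -0.341, -0.002]
ft_force: [-0.1, -0.4, -2.6]
opening: 0.0494
gripper_force: 30.0
```

```bash
python3 -c "
from h import *
print(r.state()['eef_pos'],r.state()['ft_force']); go(.625,.2343,.0254,102.5)"
```

```text
[0.62524911 0.2350081  0.03560762] [-0.09053631 -0.43462927 -2.59647853]
inc [-0.0004  0.0006  0.0102] [ 0.   -0.07 -0.03] j6 1.54 t 27.8
```

Call:
step_arm:
  increments:
    - [0, 0, 0.003, 0, 0, 0, 40]
    - [0, 0, 0.006, 0, 0, 0, 40]
    - [0, 0, 0.008, 0, 0, 0, 40]
    - [0, 0, 0.0095, 0, 0, 0, 40]
    - [0, 0, 0.0105, 0, 0, 0, 40]
    - [0, 0, 0.0105, 0, 0, 0, 40]

```text
t: 28.4
eef_pos: [0.6249, 0.2354, 0.0255]
ee_rot: [3.123, 0.342, 0.001]
ft_force: [-3.9, -0.2, 5.9]
opening: 0.0497
gripper_force: 30.0
```

Call:
step_arm:
  increments:
    - [0, 0, 0, 0, 0, 0, 60]
    - [0, 0, 0, 0, 0, 0, 75]
    - [0, 0, 0, 0, 0, 0, 75]
    - [0, 0, -0.005, 0, 0, 0, 75]
    - [0, 0, -0.03, 0, 0, 0, 90]
    - [0, 0, -0.08, 0, 0, 0, 100]
    - [-0.04, 0.02, -0.12, 0, 0, 7, 100]
    - [-0.08, 0.05, -0.13, 0, 0, 14, 100]

```text
t: 29.2
eef_pos: [0.5645, 0.1767, 0.155]
ee_rot: [-3.14, 0.045, -0.01]
ft_force: [0.1, -0.6, -0.6]
opening: 0.0884
gripper_force: 0.0
```

```bash
python3 -c "
from h import *
print(r.state()['eef_pos'])
go(.435,.098,.15,81.4)"
```

```text
[0.56447167 0.17669761 0.15498973]
inc [-0.1272  0.0824  0.0041] [-0.08 -0.38  6.95] j6 1.7 t 29.2
```

Call:
step_arm:
  increments:
    - [-0.03, 0.02, 0, 0, 0, 2, 100]
    - [-0.065, 0.042, 0.002, 0, 0, 4, 100]
    - [-0.1, 0.065, 0.004, 0, 0, 6, 100]
    - [-0.127, 0.082, 0.004, 0, 0, 7, 100]
    - [-0.127, 0.082, 0.004, 0, 0, 7, 100]
    - [-0.127, 0.082, 0.004, 0, 0, 7, 100]

```text
t: 29.8
eef_pos: [0.4351, 0.0974, 0.1482]
ee_rot: [-3.133, 0.233, -0.003]
ft_force: [-0.3, 0.5, 0.1]
opening: 0.0883
gripper_force: 0.0
```

```bash
python3 - <<'E'
from h import *
im,st=snap('K1'); print(st['eef_pos']); C=cam('wrist',st)
hsv=cv2.cvtColor(im,cv2.COLOR_RGB2HSV); m=cv2.inRange(hsv,(0,0,0),(180,70,255))
poly=proj(C,box(.15,.10,.4795,.0985,np.radians(-8.6),.03)).astype(np.int32)
k=np.zeros_like(m); cv2.fillPoly(k,[poly],255); m&=k
P=unproj(C,np.argwhere(m)[:,::-1],.03)[:,:2]; print(len(P),cv2.minAreaRect((P*1000).astype(np.float32)))
print(proj(C,box(.112,.060,.4795,.0985,np.radians(-8.6),.03)))
cv2.imwrite('pics/K1.png',cv2.resize(im[:,:,::-1],(800,600),interpolation=cv2.INTER_CUBIC))
go(.479,.0985,.012,81.4)
E
```

```text
[0.43513095 0.09738009 0.14823956]
8021 ((478.8700866699219, 98.72102355957031), (59.72948455810547, 110.17562103271484), 81.25578308105469)
[[213.05164899  75.92354926]
 [282.77413034  76.0092478 ]
 [279.73931915 200.36691824]
 [217.3990749  200.26341075]]
inc [ 0.0426 -0.0072  0.1361] [-0.02 -0.1   0.11] j6 1.67 t 29.85
```

Call:
step_arm:
  increments:
    - [0.02, -0.003, 0.02, 0, 0, 0.1, 100]
    - [0.043, -0.007, 0.05, 0, 0, 0.1, 100]
    - [0.043, -0.007, 0.09, 0, 0, 0.1, 100]
    - [0.043, -0.007, 0.12, 0, 0, 0.1, 100]
    - [0.043, -0.007, 0.132, 0, 0, 0.1, 90]
    - [0.043, -0.007, 0.136, 0, 0, 0.1, 80]
    - [0.043, -0.007, 0.136, 0, 0, 0.1, 60]
    - [0.043, -0.007, 0.136, 0, 0, 0.1, 50]
  squeeze: 35

```text
t: 30.65
eef_pos: [0.479, 0.0983, 0.0121]
ee_rot: [-3.133, 0.235, -0.002]
ft_force: [-0.1, 1.2, -2.3]
opening: 0.0597
gripper_force: 35.0
```

Call:
step_arm:
  increments:
    - [0, 0, 0, 0, 0, 0, 50]
    - [0, 0, 0, 0, 0, 0, 50]
    - [0, 0, 0, 0, 0, 0, 50]
    - [0, 0, 0, 0, 0, 0, 50]

```text
t: 31.05
eef_pos: [0.4785, 0.0981, 0.0121]
ee_rot: [-3.133, 0.235, -0.002]
ft_force: [-1.2, 0.7, 3.6]
opening: 0.0597
gripper_force: 35.0
```

```bash
python3 -c "
from h import *
s=r.state();print(s['opening'],s['gripper_force'])
go(.375,.385,.2,83.2)"
```

```text
0.05973643732341702 34.99149486422539
inc [-0.145  -0.2682 -0.188 ] [-0.01 -0.06 -1.79] j6 1.68 t 31.05
```

Call:
step_arm:
  increments:
    - [0, 0, -0.02, 0, 0, 0, 50]
    - [0, 0, -0.06, 0, 0, 0, 50]
    - [-0.015, -0.02, -0.1, 0, 0, -0.5, 50]
    - [-0.04, -0.055, -0.14, 0, 0, -1, 50]
    - [-0.065, -0.09, -0.175, 0, 0, -1.5, 50]
    - [-0.09, -0.13, -0.188, 0, 0, -1.8, 50]
    - [-0.117, -0.168, -0.188, 0, 0, -1.8, 50]
    - [-0.144, -0.206, -0.188, 0, 0, -1.8, 50]

```text
t: 31.85
eef_pos: [0.3678, 0.3206, 0.2004]
ee_rot: [-3.135, 0.187, -0.002]
ft_force: [0.9, 0.1, -2.0]
opening: 0.0597
gripper_force: 35.0
```

Call:
step_arm:
  increments:
    - [-0.02, -0.03, 0, 0, 0, 0, 50]
    - [-0.04, -0.056, 0, 0, 0, 0, 50]
    - [-0.04, -0.056, 0, 0, 0, 0, 50]
    - [-0.04, -0.056, 0, 0, 0, 0, 50]
    - [-0.04, -0.056, 0, 0, 0, 0, 50]

```text
t: 32.35
eef_pos: [0.336, 0.3787, 0.1993]
ee_rot: [3.135, -0.187, -0.0]
ft_force: [-0.3, 0.3, -1.8]
opening: 0.0597
gripper_force: 35.0
```

```bash
python3 - <<'E'
from h import *
im,st=snap('ST1'); print(st['eef_pos'],st['opening']); C=cam('wrist',st)
u,v=map(int,proj(C,[(.448,.39,.02)])[0]); x0,y0=u-75,max(v-85,0)
a=cv2.resize(im[y0:y0+150,x0:x0+150,::-1],(600,600),interpolation=cv2.INTER_CUBIC); print(x0,y0)
t,D=load('K1'); u,v=map(int,proj(D,[(.625,.234,.03)])[0]); print(u,v)
b=t[max(v-60,0):v+60,max(u-45,0):u+45,::-1]; b=cv2.resize(b,(190,int(190*b.shape[0]/b.shape[1])))
o=np.zeros((600,800,3),np.uint8); o[:,:600]=a; o[:b.shape[0],605:795]=b; cv2.imwrite('pics/ST1.png',o)
E
```

```text
[0.33603403 0.37870533 0.19934669] 0.05972224844035636
158 0
57 -9
```

View pics/ST1.png

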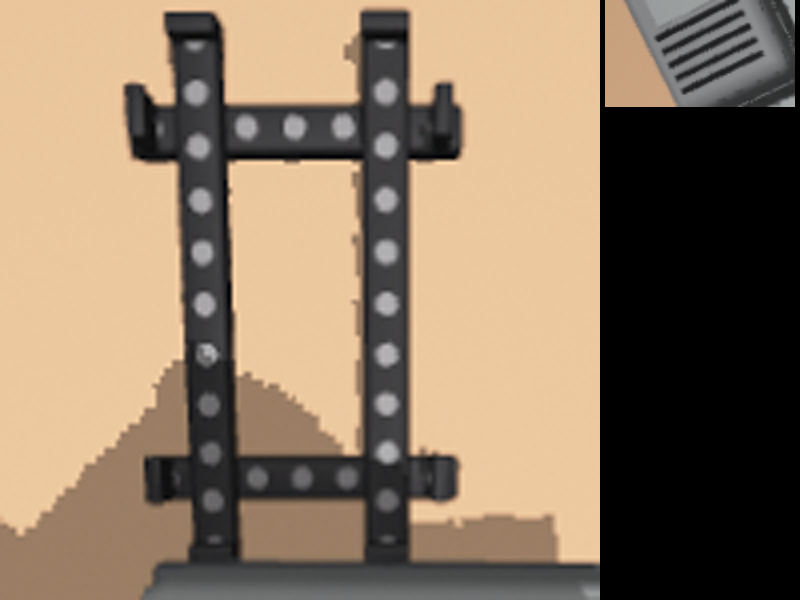

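ST1 shows 11 holes on each rail. The middle ones are at (205,303) and (387,303), the second at (197,92) and (386,92), and the tenth at (212,500) and (387,500). The small inset shows the battery lying down in the bay.

```bash
python3 - <<'E'
from h import *
from m import rep
_,C=load('ST1'); q=lambda p:np.array(p)/4+[158,0]
rep('rails',unproj(C,q([(197,92),(386,92),(387,500),(212,500)]),.02))
P=unproj(C,q([(205,303),(387,303)]),.02); print(P,P.mean(0))
rep('side stops top (mid)',unproj(C,q([(132,88),(446,88),(448,462),(155,462)]),.029))
for n in('L1','ST1'):
    _,D=load(n); print(n,proj(D,[(.448,.39,.02)]))
go(.4477,.3895,.05,83.2)
E
```

```text
rails [0.4446 0.3919 0.02  ] [48.0, 101.6, 48.3, 101.7] xaxis -6.8
[[0.44769007 0.41569523 0.02      ]
 [0.44187238 0.36787871 0.02      ]] [0.44478122 0.39178697 0.02      ]
side stops top (mid) [0.4489 0.3907 0.029 ] [77.6, 89.9, 78.0, 90.0] xaxis -6.0
L1 [[166.87338998 183.09592065]]
ST1 [[233.2394189   72.29030452]]
inc [ 0.1094 -0.0242  0.1494] [ 0.02  0.01 -0.07] j6 2.3 t 32.4
```

Call:
step_arm:
  increments:
    - [0.035, -0.008, 0, 0, 0, 0, 50]
    - [0.07, -0.018, 0.01, 0, 0, 0, 50]
    - [0.1, -0.024, 0.03, 0, 0, 0, 50]
    - [0.1057, -0.026, 0.06, 0, 0, 0, 50]
    - [0.1057, -0.026, 0.1, 0, 0, 0, 50]
    - [0.1057, -0.026, 0.13, 0, 0, 0, 50]
    - [0.1057, -0.026, 0.148, 0, 0, 0, 50]
    - [0.1057, -0.026, 0.152, 0, 0, 0, 50]

```text
t: 33.2
eef_pos: [0.4435, 0.3912, 0.0453]
ee_rot: [3.133, -0.189, -0.006]
ft_force: [-0.0, -0.5, -2.5]
opening: 0.0595
gripper_force: 35.0
```

```bash
python3 -c "
from h import *
print(r.state()['eef_pos'],r.state()['ft_force']); go(.4442,.3918,.0321,83.2)"
```

```text
[0.4434765  0.39123005 0.04534713] [-0.0411884  -0.46760488 -2.52416666]
inc [ 0.0007 -0.0007  0.0132] [ 0.15  0.19 -0.09] j6 2.21 t 33.2
```

Call:
step_arm:
  increments:
    - [0, 0, 0.004, 0, 0, 0, 50]
    - [0, 0, 0.008, 0, 0, 0, 50]
    - [0, 0, 0.01, 0, 0, 0, 50]
    - [0, 0, 0.012, 0, 0, 0, 50]
    - [0, 0, 0.012, 0, 0, 0, 50]
    - [0, 0, 0.012, 0, 0, 0, 50]

```text
t: 33.8
eef_pos: [0.4437, 0.3929, 0.0358]
ee_rot: [-3.136, 0.186, -0.001]
ft_force: [-0.1, 0.3, -1.9]
opening: 0.0599
gripper_force: 35.0
```

```bash
python3 -c "
from h import *
print(r.state()['eef_pos'],r.state()['ft_force']); go(.4442,.3918,.0321,83.2)"
```

```text
[0.44372981 0.392873   0.03575499] [-0.14708993  0.26694434 -1.87748172]
inc [0.0006 0.001  0.0037] [-0.02 -0.02  0.01] j6 2.21 t 33.8
```

Call:
step_arm:
  increments:
    - [0.0005, 0.001, 0.0015, 0, 0, 0, 50]
    - [0.0005, 0.001, 0.003, 0, 0, 0, 50]
    - [0.0005, 0.001, 0.004, 0, 0, 0, 50]
    - [0.0005, 0.001, 0.004, 0, 0, 0, 50]
    - [0.0005, 0.001, 0.004, 0, 0, 0, 50]

```text
t: 34.3
eef_pos: [0.4441, 0.3917, 0.0321]
ee_rot: [-3.136, 0.186, -0.001]
ft_force: [-2.7, -1.5, 5.4]
opening: 0.0598
gripper_force: 35.0
```

Call:
step_arm:
  increments:
    - [0, 0, 0, 0, 0, 0, 70]
    - [0, 0, 0, 0, 0, 0, 85]
    - [0, 0, 0, 0, 0, 0, 85]
    - [0, 0, -0.005, 0, 0, 0, 85]
    - [0, 0, -0.03, 0, 0, 0, 90]
    - [0, 0, -0.07, 0, 0, 0, 100]
    - [-0.03, 0, -0.11, 0, 0, 0, 100]
    - [-0.08, 0, -0.15, 0, 0, 0, 100]

```text
t: 35.1
eef_pos: [0.376, 0.3999, 0.175]
ee_rot: [-3.134, 0.189, -0.003]
ft_force: [0.5, 0.4, 0.1]
opening: 0.0884
gripper_force: 0.0
```

Call:
step_arm:
  increments:
    - [-0.03, 0.01, -0.02, 0, 0, 0, 100]
    - [-0.03, 0.02, -0.04, 0, 0, 0, 100]
    - [-0.03, 0.03, -0.06, 0, 0, 0, 100]
    - [-0.03, 0.03, -0.08, 0, 0, 0, 100]
    - [-0.03, 0.03, -0.08, 0, 0, 0, 100]

```text
t: 35.6
eef_pos: [0.3427, 0.374, 0.2553]
ee_rot: [-3.133, 0.186, -0.007]
ft_force: [0.2, 0.1, 0.1]
opening: 0.0884
gripper_force: 0.0
```

```bash
python3 - <<'E'
from h import *
im,st=snap('F1'); print(st['eef_pos'],st['ft_force'],st['t']); C=cam('wrist',st)
a=cv2.resize(im[:280,:,::-1],(512,280)); S=cv2.resize(a,None,fx=1.0,fy=1.0)
top=r.get_image('top'); Ct=cam('top')
o=np.zeros((600,800,3),np.uint8); o[:280,:512]=a
tiles=[(.4445,.3918,.05),(.625,.234,.04),(.6245,-.224,.03),(.6865,-.01,.03),(.426,-.368,.02)]
for i,p in enumerate(tiles):
    u,v=map(int,proj(Ct,[p])[0]); w=36 if i<2 else 28
    t=cv2.resize(top[v-w:v+w,u-w:u+w,::-1],(260,260),interpolation=cv2.INTER_CUBIC)
    x,y=[(530,0),(530,300),(0,300),(265,300)][i] if i<4 else (0,0)
    if i<4: o[y:y+260,x:x+260]=t
cv2.imwrite('pics/F1.png',o)
E
```

```text
[0.34274253 0.37401199 0.25529314] [0.15874945 0.13341998 0.11041924] 35.6
```

View pics/F1.png

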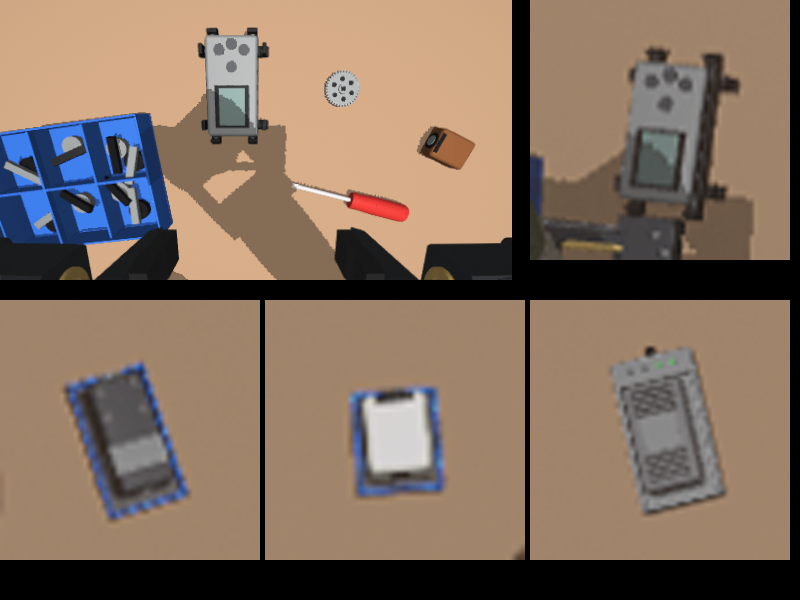

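The controller sits between all the stand's stops (wrist view around (232,85)). The motor, sensor and battery are flat in their places, and the wheel was seen in its dish earlier. Handing in.

```bash
python3 -c "
from plant import r
print(r.close_job())"
```

```text
the job is handed in; nothing more can be done
None
```

I put all five modules away in their places, flat and top side up, and handed the job in at about 36 s of the 120 s; the wheel was set down once on clear table beside its dish to regrip it higher.

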